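# Stack the seed boxes and pinch the column in the one-hand bar clamp

## Robot

A 6-joint arm with a two-finger parallel gripper is mounted at the origin on the work surface. World frame = base frame: x ahead of the robot, y to its left, z up, the work surface at z = 0. Lengths are in mm, angles in degrees, forces in N, time in s.
With the tool pointing down it reaches from about 350 to 850 mm from the base axis. Payload 8.1 kg.
Tool frame: the origin (TCP) lies midway between the tips of the shut fingers; the grasp point (between the pads) lies 19 mm behind it; z points along the fingers, y is the direction in which the jaws open and shut (so a half turn about z gives the same grasp; the last joint's range is limited). The gripper opens to 85 mm and grips with 20 to 120 N. Pads are 22 mm wide; open, the fingers measure 114 mm over their backs; the gripper's body (76 mm by 85 mm) begins 54 mm behind the grasp point. The pads swing forward as they close: fully open they stand 13 mm farther back than shut.
Start: joints at [66.669, 7.471, 85.268, -0, 87.261, -4.893], TCP at [189.743, 569.212, 231.292] pointing down, gripper open.
Joint ranges: [-169.43, 169.43], [-51.17, 129.36], [1.28, 143.12], [-76.62, 256.62], [0, 156.53], [-152.29, 152.29]. Speed limits (degrees/s): [136.94, 136.94, 159.86, 180, 180, 180].

## Interface

Orientations are given as [roll, pitch, yaw] about the fixed x, y, z axes, in that order (R = Rz(yaw) Ry(pitch) Rx(roll)).
In Python, from bench import r gives the robot as it stands.
- The arm moves only by the tool carry_out, never from a script. Its argument "increments" is a list of rows, each a list of 3 entries, a list of its own where there are three numbers: the shift along the tool's x, y, z in m, then the turn, a rotation vector about the tool's x, y, z in rad, then the closure, from 0 (fully open) to 1 (shut). A call has 1 to 12 rows; each row shifts and turns the pose as measured when the row begins, along the tool's axes as they then stand; what a row does not reach is not made up. A row lasts 1/10 s, in which the tool goes at most 50 mm and 8.59 degrees, less where a joint would pass 70% of its speed; a pose out of reach is approached as far as the arm can. A call with a gripper value outside its range is refused whole. The fingers move at their own pace and stop on an object; "newtons" is the grip in N (left out, the last holds). Time passes only in rows, so rows that do not move let the fingers close. It gives the time, the measured TCP pose, the force and the opening at its end, in the units of the state.
- r.sense(): the state, without advancing time (a new reading comes with each control period).
- r.snapshot(name): name is "scene" or "top" or "wrist"; returns a dict with "image" (384x512x3 uint8, blue, green, red), "vertical_fov" (degrees; the focal length in pixels is half the picture's height over the tangent of half this angle, whatever the lens; pixels are square), "cx", "cy" (the principal point, pixels), "k1" (the pictures are not rectified: a ray, as slopes to the right and down, at radius r is drawn at 1 + k1 r^2 times it, then the intrinsics apply), "rvec" (rotation vector, rad) and "tvec" (3), from world to camera coordinates, as OpenCV has them. Camera axes: x right, y down, z forward; pixel columns grow to the right and rows downward; lengths in mm; the calibration is good to about 2 mm. A picture is of the moment at which its call begins. There is no depth.
- r.hand_in(): hands the job in, once; it reports no verdict.
The state is a dict: "time": time; "joint_pos": joint angles; "qd": joint speeds; "joint_efforts": joint torques, N m; "tool_pos": TCP position; "tcp_rot": TCP orientation; "ft_force": force on the tool from outside, world axes, zero at the start; "wrist_torque": the same for the moment, N m; "finger_gap": finger opening in mm.
Only numpy, scipy, OpenCV 4.12 (cv2) and the standard library are available. Lean on these libraries where they do the work, as an engineer would, in place of code of your own. Each camera call takes 0.05 s, during which the arm holds its last target.

## Task

Stack the two loose seed boxes, one after the other, squarely on the seed box that already stands between the jaws of the bar clamp lying on the plank. Then pump the clamp's trigger - squeeze, let it spring back, squeeze again - until the rubber jaws pinch all three boxes firmly but gently, without crushing the thin plywood, and finish there with the trigger still held squeezed, so that I can screw the joining strip onto the column. Do not push the jaw along by hand, and leave the other things on the plank alone.

Things in the scene. Friction and masses are not known exactly. Their poses are not given: they have to be found in the camera images.
- box1_mid (a point): Centre of the seed box standing between the clamp's jaws, foot of the column. The three boxes are alike: plywood with a closed wooden lid, flat top and underside, 64 mm along x, 48 mm along y, 20 mm high, about 90 g; the point is 10 mm up, axes as the box. It stands on the level steel plank, whose top is 45 mm above the work surface; its 48 mm width lies about along the bar.
- box2_mid (a point): Centre (10 mm up) of one of the two loose seed boxes, standing on the plank to the left or right of the clamp; size and axes as box1. Either loose box may go on first.
- box3_mid (a point): Centre (10 mm up) of the other loose seed box, on the plank on the other side of the clamp; size and axes as box1.
- clamp: One-hand bar clamp, loose, lying flat on the plank, 54 mm thick, about 1 kg. Origin: underside, below the bar's axis, level with the near jaw's face. y runs along the bar to the far jaw; the jaws stick out to +x (pad centres 80 mm from the bar), handle and trigger side by side to -x; z up. It slides on the plank: it centres itself between closing fingers, and boxes slide along when a jaw meets them.
- clamp_grip (a point): Where to squeeze from above, closing along the clamp's y: midway over handle and trigger (trigger at rest), 27 mm above the plank, 62 mm to -x of the bar; axes as the clamp. Handle's flat outer face 33 mm to -y, trigger's outer face 33 mm to +y: 66 mm over both, 46 mm when fully squeezed. Both stand 13 to 41 mm above the plank. Nothing else is met up to 90 mm between the fingers.
- trigger (a joint): Trigger angle (rad): 0 sprung out, 0.227 at its stop (20 mm at the grip point). A spring (2 N) opens it. A full squeeze draws the far jaw about 7 mm closer; on the way back the bar stays, held by a 5 N brake. The free jaw advances from about 5 N of squeeze; once the jaws bear on the work, each further newton of squeeze adds about 2 N between the jaws (10 N of squeeze: about 10 N).
- bar (a joint): How far the bar has been drawn in (m). The opening between the pad faces is 0.090 less this value. Starts between 0 and 0.016, so 4 to 7 strokes reach the work.
- pad (a joint): How far the far jaw's soft rubber pad is pressed in (m): 0 when it touches nothing, then about 3.5 N per millimetre. A firm, gentle pinch is 1 to 6 mm; beyond 7 mm (25 N) the boxes are crushed.
- jaw_pad: The far jaw's rubber pad, 52 mm along x, 48 mm high (3 to 51 mm above the plank). Its origin and axes coincide with the clamp's when the bar is fully out, and move with the bar and pad.
- far_face (a point): Centre of the far pad's face (it looks to -y of the clamp, towards the boxes), 27 mm above the plank, 80 mm to +x of the bar.
- near_face (a point): Centre of the near jaw's pad face (it looks to +y of the clamp), 27 mm above the plank, 80 mm to +x of the bar.
- tamper: Bystander: wooden tamper, plate 55 x 90 x 16 mm with a turned knob, 70 mm high, standing on the plank. Origin: centre of the underside.
- garden_fork: Bystander: yellow plastic hand fork, 220 mm long, lying on the plank along its own x. Origin: near its middle, on the underside.
- pot: Bystander: white ceramic pot, 104 mm across, 90 mm high. Origin: centre of the underside.
- seed_caddy: Bystander: closed plastic seed caddy with a clear lid, 110 x 160 x 61 mm. Origin: centre of the underside.
There are look-alikes about, which are no part of the job. What is shaped like the part that bears box1_mid but green or turquoise is not meant. What is shaped like the part that bears box2_mid but purple or white is not meant.

How it is judged:
By the outcome, as a careful person would: the job done as asked, in the order asked, and still so for the second after the job is handed in, while the arm keeps its last pose, push and grip.
It also fails if it takes over 72 s, if anything falls off the work surface, if the arm or the gripper's body presses on something with over 40 N, if the wrist force passes 120 N, or if a joint passes its speed limit or range.

## Working session

There is one attempt and no reset: what is moved stays moved. The work goes in short steps, Python scripts to look and compute and a tool call to move; the robot and the scene stay as the last step left them, time stands still between calls to the robot, and variables do not carry over. Pictures are saved under pics/ and viewed, and the job is handed in when it is done.

Besides the shell and the picture viewer there is one more tool, called after "Request:" as name([rows], argument=value, ...), one row to a line, values as JSON. carry_out: Moves the arm, as the interface text tells. Its arguments: {"type":"object","properties":{"increments":{"type":"array"},"newtons":{"type":"number"}},"required":["increments"]}

```bash
ls; mkdir -p pics
python3 - <<'E'
from bench import r
import cv2,pickle
print(r.sense())
for n in ("scene","top","wrist"):
    s=r.snapshot(n); cv2.imwrite(f"pics/{n}0.png",s["image"]); pickle.dump(s,open(f"{n}0.pkl","wb"))
    print(n,{k:v for k,v in s.items() if k!="image"})
E
```

```text
pics
{'time': 0.0, 'joint_pos': array([ 6.66685844e+01,  7.51754625e+00,  8.53299293e+01,  1.43019898e-03,
        8.72595592e+01, -4.89068577e+00]), 'qd': array([-0.05601954, -0.03321541,  0.06318663, -0.15818237, -0.00823456,
       -0.0512123 ]), 'joint_efforts': array([ 4.19513774e-03, -5.69382012e+01, -5.00579059e+01,  4.23676611e-04,
        1.40808779e-02, -1.43737770e-05]), 'tool_pos': array([189.52429104, 568.70701899, 230.21276453]), 'tcp_rot': array([-1.79893477e+02, -1.05484732e-02,  1.61559191e+02]), 'ft_force': array([ 0.14754673, -0.27396171, -0.18574809]), 'wrist_torque': array([ 0.00105521,  0.05836656, -0.03809593]), 'finger_gap': 85.42486864332315}
scene {'vertical_fov': 49.32640833198052, 'cx': 264.1798225481237, 'cy': 197.62096268260296, 'k1': -0.09054550926744538, 'rvec': array([ 2.30468234,  0.52581475, -0.24390156]), 'tvec': array([-494.57702455, -115.18700868, 1626.21044282])}
top {'vertical_fov': 55.02837705806292, 'cx': 259.0216957201173, 'cy': 191.99612783670824, 'k1': -0.034921066957290685, 'rvec': array([ 2.19753153, -2.00790863,  0.21330018]), 'tvec': array([ -36.20478103,  558.41137881, 1199.16700002])}
wrist {'vertical_fov': 67.84571005618895, 'cx': 250.51421086073017, 'cy': 191.5599456310455, 'k1': -0.0341560249052858, 'rvec': array([-2.32489968, -1.67898032, -0.27015185]), 'tvec': array([-599.23131325,  -43.18644116,  381.19730124])}
```

View pics/scene0.png

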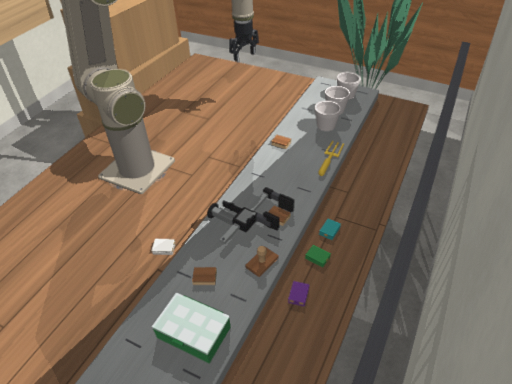

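View pics/top0.png

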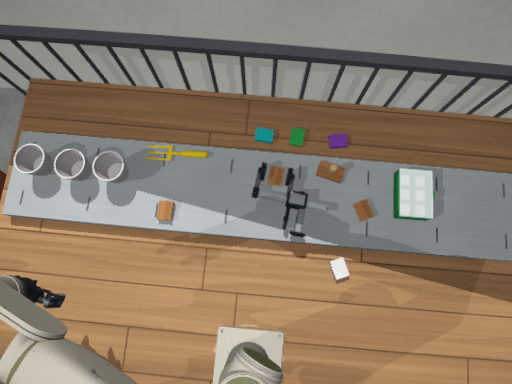

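View pics/wrist0.png

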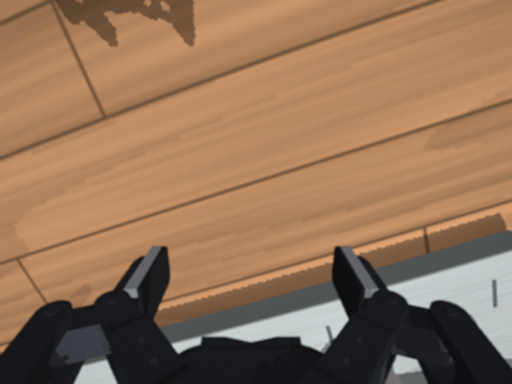

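```bash
cat > h.py <<'E'
import numpy as np,cv2,pickle
def cam(s):
    H,W=s["image"].shape[:2]; f=H/2/np.tan(np.radians(s["vertical_fov"])/2)
    R=cv2.Rodrigues(np.array(s["rvec"],float))[0]; t=np.array(s["tvec"],float)
    return f,R,t
def ray(s,uv):
    f,R,t=cam(s); K=np.array([[f,0,s["cx"]],[0,f,s["cy"]],[0,0,1]])
    p=cv2.undistortPoints(np.array(uv,float).reshape(-1,1,2),K,np.array([s["k1"],0,0,0.]),).reshape(-1,2)
    d=np.c_[p,np.ones(len(p))]@R; c=-R.T@t
    return c,d
def plane(s,uv,z):
    c,d=ray(s,uv); return c+d*((z-c[2])/d[:,2])[:,None]
def proj(s,P):
    f,R,t=cam(s); K=np.array([[f,0,s["cx"]],[0,f,s["cy"]],[0,0,1]])
    return cv2.projectPoints(np.array(P,float).reshape(-1,1,3),np.array(s["rvec"],float),t,K,np.array([s["k1"],0,0,0.]))[0].reshape(-1,2)
def crop(s,u0,v0,u1,v1,k,name):
    cv2.imwrite(name,cv2.resize(s["image"][v0:v1,u0:u1],None,fx=k,fy=k,interpolation=cv2.INTER_CUBIC))
E
python3 - <<'E'
from h import *
s=pickle.load(open("top0.pkl","rb"))
crop(s,230,150,390,250,5,"pics/t1.png")
crop(s,140,190,190,230,8,"pics/t2.png")
for n,uv in dict(bL=(165,210),bR=(364,210),b1=(276,176)).items(): print(n,plane(s,[uv],65))
E
```

```text
bL [[467.85102696 324.31607399  65.        ]]
bR [[ 528.19503834 -344.19047217   65.        ]]
b1 [[619.40532402 -38.88917307  65.        ]]
```

View pics/t1.png

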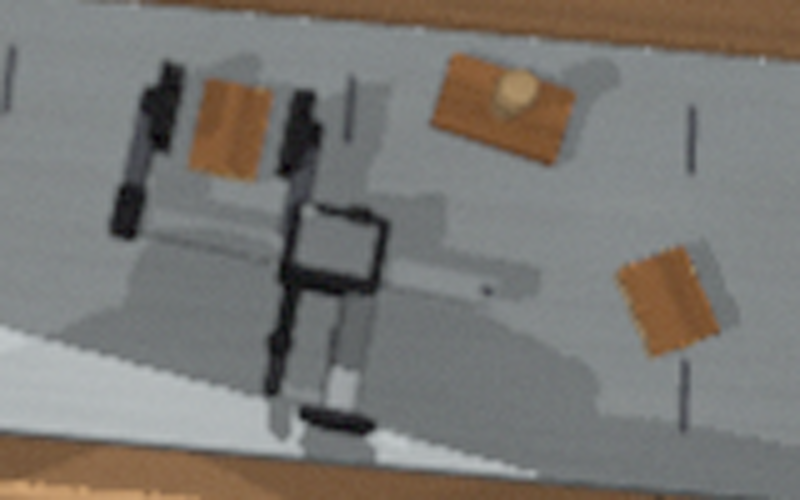

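View pics/t2.png

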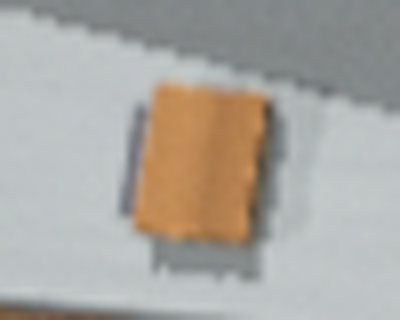

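```bash
cat >> h.py <<'E'
from scipy.spatial.transform import Rotation as Ro
def tool(st): return np.array(st["tool_pos"]),Ro.from_euler("xyz",st["tcp_rot"],degrees=True).as_matrix()
def boxmask(s):
    hsv=cv2.cvtColor(s["image"],cv2.COLOR_BGR2HSV)
    return cv2.inRange(hsv,(4,90,60),(22,255,255))
def goto(st,p,yaw=None):
    """increments in tool frame (m), yaw turn"""
    P,R=tool(st); d=R.T@(np.array(p)-P)/1000
    out=[d.round(4)]
    if yaw is not None:
        Rt=Ro.from_euler("xyz",[180,0,yaw],degrees=True).as_matrix()
        out.append(Ro.from_matrix(R.T@Rt).as_rotvec().round(4))
    return out
E
python3 - <<'E'
from h import *
from bench import r
s=pickle.load(open("top0.pkl","rb"))
m=boxmask(s)
for n,(u,v) in dict(bL=(165,210),bR=(364,210),b1=(276,176)).items():
    mm=np.zeros_like(m); mm[v-16:v+17,u-13:u+14]=m[v-16:v+17,u-13:u+14]
    nn,lab,stt,cc=cv2.connectedComponentsWithStats(mm); k=lab[v,u]
    c=max(cv2.findContours((lab==k).astype(np.uint8),0,2)[0],key=cv2.contourArea).reshape(-1,2)
    P=plane(s,c,65)[:,:2].astype(np.float32); rc=cv2.minAreaRect(P); print(n,rc, cv2.boxPoints(rc).round().tolist())
w=pickle.load(open("wrist0.pkl","rb")); st=r.sense(); P,R=tool(st)
c,d=ray(w,[(256,192),(256,320)]); print("cam in tool",R.T@(c-P), (R.T@d.T).T)
E
```

```text
bL ((467.5345458984375, 325.2528381347656), (49.08415985107422, 62.48423385620117), 89.87068939208984) [[436.0, 301.0], [499.0, 301.0], [499.0, 350.0], [436.0, 350.0]]
bR ((528.2501831054688, -341.66229248046875), (63.084144592285156, 49.04066467285156), 25.52181053161621) [[489.0, -333.0], [510.0, -377.0], [567.0, -350.0], [546.0, -306.0]]
b1 ((620.7440795898438, -37.72011947631836), (45.75288772583008, 64.46218872070312), 82.71405792236328) [[586.0, -56.0], [650.0, -64.0], [656.0, -19.0], [592.0, -11.0]]
cam in tool [ 8.03609221e+01 -5.42486872e-02 -1.43860495e+02] [[-0.31742992  0.0195627   0.9482759 ]
 [-0.74584183  0.02042007  0.80558655]]
```

```bash
cat >> h.py <<'E'
def hop(st,p,yaw,n):
    """per-row shift if turned uniformly over n rows"""
    P,R=tool(st); e=goto(st,p,yaw); print("total",e)
    w=e[1]/n; 
    for i in range(n):
        Ri=R@Ro.from_rotvec(w*i).as_matrix(); print((Ri.T@(np.array(p)-P)/1000/n).round(3).tolist(), w.round(3).tolist())
E
python3 - <<'E'
from h import *
from bench import r
hop(r.sense(),[467.5,325,230],90,9)
E
```

```text
total [array([-0.3408, -0.1434,  0.0006]), array([-1.400e-03,  8.000e-04,  1.249e+00])]
[-0.038, -0.016, 0.0] [-0.0, 0.0, 0.139]
[-0.04, -0.011, 0.0] [-0.0, 0.0, 0.139]
[-0.041, -0.005, 0.0] [-0.0, 0.0, 0.139]
[-0.041, 0.001, 0.0] [-0.0, 0.0, 0.139]
[-0.041, 0.006, 0.0] [-0.0, 0.0, 0.139]
[-0.039, 0.012, 0.0] [-0.0, 0.0, 0.139]
[-0.037, 0.017, 0.0] [-0.0, 0.0, 0.139]
[-0.035, 0.022, 0.0] [-0.0, 0.0, 0.139]
[-0.031, 0.027, 0.0] [-0.0, 0.0, 0.139]
```

Request:
carry_out([
  [[-0.038,-0.016,0],[0,0,0.139],0],
  [[-0.04,-0.011,0],[0,0,0.139],0],
  [[-0.041,-0.005,0],[0,0,0.139],0],
  [[-0.041,0.001,0],[0,0,0.139],0],
  [[-0.041,0.006,0],[0,0,0.139],0],
  [[-0.039,0.012,0],[0,0,0.139],0],
  [[-0.037,0.017,0],[0,0,0.139],0],
  [[-0.035,0.022,0],[0,0,0.139],0],
  [[-0.031,0.027,0],[0,0,0.139],0],
], newtons=40)

```text
time: 1.05
tool_pos: [467.0, 312.4, 226.8]
tcp_rot: [-179.7, 0.2, 87.7]
ft_force: [0.1, -0.0, -0.6]
finger_gap: 85.4
```

```bash
cat > look.py <<'E'
import sys
from h import *
from bench import r
n,name=sys.argv[1:3]
s=r.snapshot(n); pickle.dump(s,open(name+".pkl","wb")); cv2.imwrite(f"pics/{name}.png",s["image"])
st=r.sense(); pickle.dump(st,open("st.pkl","wb")); print(st["tool_pos"].round(1),st["tcp_rot"].round(2),st["time"])
E
python3 look.py wrist w1
```

```text
[471.2 307.8 226.7] [-179.88    0.38   87.  ] 1.1
```

View pics/w1.png

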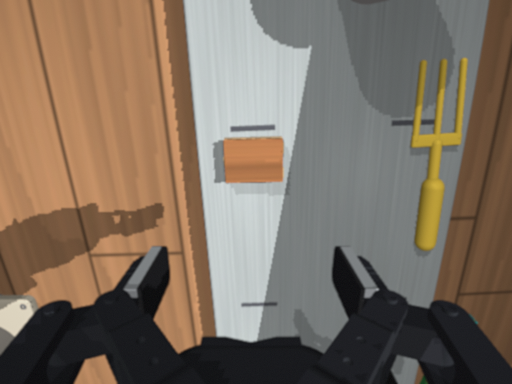

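```bash
cat > meas.py <<'E'
import sys
from h import *
name=sys.argv[1]; u,v,z=map(float,sys.argv[2:5]); rad=int(sys.argv[5]) if len(sys.argv)>5 else 60
s=pickle.load(open(name+".pkl","rb")); m=boxmask(s); u=int(u);v=int(v)
mm=np.zeros_like(m); a,b,c,d=max(0,v-rad),v+rad,max(0,u-rad),u+rad; mm[a:b,c:d]=m[a:b,c:d]
nn,lab,_,_=cv2.connectedComponentsWithStats(mm); k=lab[v,u]
c=max(cv2.findContours((lab==k).astype(np.uint8),0,2)[0],key=cv2.contourArea).reshape(-1,2)
rc=cv2.minAreaRect(plane(s,c,z)[:,:2].astype(np.float32)); print("rect",rc); print(cv2.boxPoints(rc).round(1).tolist())
E
python3 meas.py w1 254 160 65
python3 - <<'E'
from h import *
s=pickle.load(open("w1.pkl","rb")); crop(s,210,120,300,200,8,"pics/w1c.png")
E
```

```text
rect ((470.3625183105469, 326.8700866699219), (48.747955322265625, 63.64113235473633), 89.36119842529297)
[[438.29998779296875, 302.8999938964844], [501.8999938964844, 302.1000061035156], [502.5, 350.8999938964844], [438.79998779296875, 351.6000061035156]]
```

View pics/w1c.png

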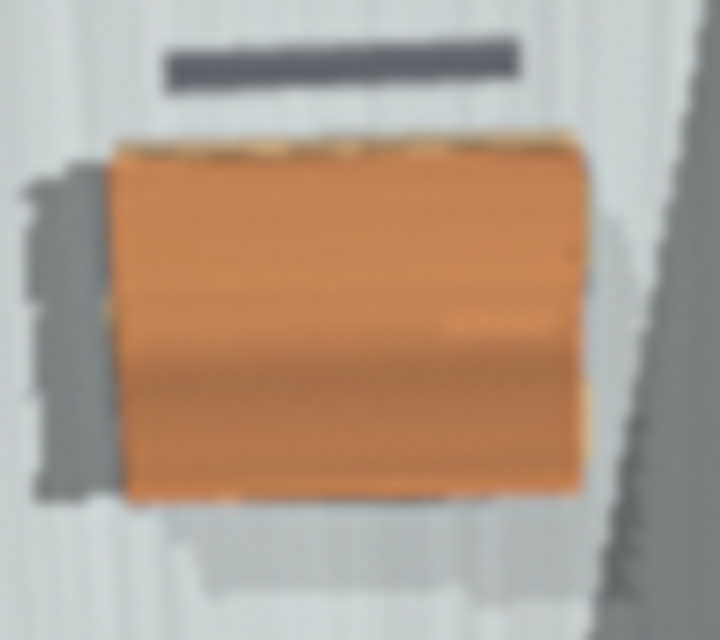

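Run:
```python
from h import *
from bench import r
print(goto(r.sense(),[470,326.5,40],89.6))
```

```text
[array([ 0.0198, -0.0018,  0.1865]), array([-0.0022,  0.0066, -0.0453])]
```

Request:
carry_out([
  [[0.01,-0.001,0.04],[-0.001,0.003,-0.023],0],
  [[0.01,-0.001,0.04],[-0.001,0.003,-0.022],0],
  [[0,0,0.03],[0,0,0],0],
  [[0,0,0],[0,0,0],0],
  [[0,0,0],[0,0,0],0],
])

```text
time: 1.6
tool_pos: [473.3, 325.2, 114.7]
tcp_rot: [179.9, -0.0, 89.3]
ft_force: [0.2, -0.4, 0.1]
finger_gap: 85.3
```

```bash
python3 look.py wrist w2
python3 - <<'E'
from h import *
print(goto(pickle.load(open("st.pkl","rb")),[470,326.5,40],89.6))
E
```

```text
[473.1 325.  114.6] [179.9   -0.    89.29] 1.65
[array([ 0.0014, -0.0032,  0.0746]), array([ 0.0018, -0.0001, -0.0054])]
```

View pics/w2.png

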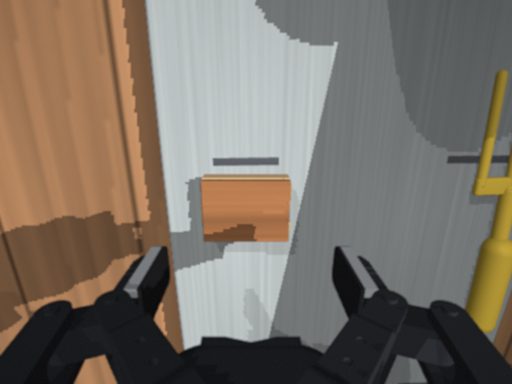

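Run:
```python
from h import *
s=pickle.load(open("w2.pkl","rb"))
print(plane(s,[(203,181),(290,181),(289,241),(204,241)],65).round(1), plane(s,[(203,181),(290,181),(289,241),(204,241)],65).mean(0))
```

```text
[[441.  349.8  65. ]
 [502.5 349.1  65. ]
 [503.4 301.6  65. ]
 [438.7 302.4  65. ]] [471.41130937 325.74611521  65.        ]
```

Request:
carry_out([
  [[0.001,-0.002,0.035],[0,0,-0.005],0],
  [[0,0,0.03],[0,0,0],0],
  [[0,0,0.008],[0,0,0],0],
  [[0,0,0],[0,0,0],0],
  [[0,0,0],[0,0,0],0],
])

```text
time: 2.15
tool_pos: [478.1, 330.6, 52.2]
tcp_rot: [179.1, -0.5, 89.7]
ft_force: [0.7, -1.0, 0.9]
finger_gap: 85.4
```

```bash
cat > go.py <<'E'
import sys
from h import *
from bench import r
st=r.sense(); a=list(map(float,sys.argv[1:5]))
print(st["tool_pos"].round(1),st["tcp_rot"].round(2),st["finger_gap"].round(1),st["ft_force"].round(1),round(st["time"],2)); e=goto(st,a[:3],a[3]); print(e[0].tolist(),e[1].tolist())
E
python3 go.py 471 326 40 89.6
```

```text
Traceback (most recent call last):
  File "go.py", line 5, in <module>
    print(st["tool_pos"].round(1),st["tcp_rot"].round(2),st["finger_gap"].round(1),st["ft_force"].round(1),round(st["time"],2)); e=goto(st,a[:3],a[3]); print(e[0].tolist(),e[1].tolist())
                                                         ^^^^^^^^^^^^^^^^^^^^^^
AttributeError: 'float' object has no attribute 'round'
```

```bash
sed -i 's/st\["finger_gap"\].round(1)/round(st["finger_gap"],1)/' go.py
python3 go.py 471 326 40 89.6
```

```text
[478.1 330.6  52.2] [179.07  -0.48  89.66] 85.4 [ 0.7 -1.   0.9] 2.15
[-0.0048, -0.0072, 0.012] [0.0163, -0.0084, 0.001]
```

Request:
carry_out([
  [[-0.005,-0.007,0.002],[0.016,-0.008,0.001],0],
  [[0,0,0],[0,0,0],0],
])

```text
time: 2.35
tool_pos: [472.5, 326.5, 53.6]
tcp_rot: [179.8, -0.1, 89.6]
ft_force: [-0.4, 0.0, -0.7]
finger_gap: 85.1
```

```bash
python3 go.py 471 326 40 89.6
```

```text
[472.5 326.5  53.6] [ 1.7982e+02 -1.2000e-01  8.9610e+01] 85.1 [-0.4  0.  -0.7] 2.35
[-0.0005, -0.0015, 0.0136] [0.0032, -0.0021, 0.0002]
```

Request:
carry_out([
  [[0,-0.001,0.007],[0.003,-0.002,0],0],
  [[0,0,0.004],[0,0,0],0],
])

```text
time: 2.55
tool_pos: [473.0, 327.3, 44.5]
tcp_rot: [179.8, -0.1, 89.6]
ft_force: [0.2, -0.1, 0.0]
finger_gap: 85.4
```

```bash
python3 go.py 471 326 40 89.6
```

```text
[473.  327.3  44.5] [ 1.798e+02 -1.200e-01  8.960e+01] 85.4 [ 0.2 -0.1  0. ] 2.55
[-0.0013, -0.002, 0.0045] [0.0035, -0.002, -0.0]
```

Request:
carry_out([
  [[-0.001,-0.002,0.004],[0.003,-0.002,0],0],
  [[0,0,0],[0,0,0],0.15],
  [[0,0,0],[0,0,0],0.3],
  [[0,0,0],[0,0,0],0.4],
  [[0,0,0],[0,0,0],0.4],
  [[0,0,0],[0,0,0],0.4],
], newtons=30)

```text
time: 3.15
tool_pos: [470.5, 326.1, 39.4]
tcp_rot: [-180.0, 0.0, 89.6]
ft_force: [0.2, -0.2, 0.6]
finger_gap: 63.6
```

```bash
python3 look.py wrist w3;python3 go.py 471 326 140 89.6
```

```text
[470.5 326.   39.4] [-1.7996e+02  4.0000e-02  8.9600e+01] 3.2
[470.5 326.   39.4] [-1.7996e+02  4.0000e-02  8.9600e+01] 63.5 [ 0.5  0.  -0.5] 3.2
[-0.0001, 0.0005, -0.1006] [-0.0008, 0.0008, 0.0]
```

View pics/w3.png

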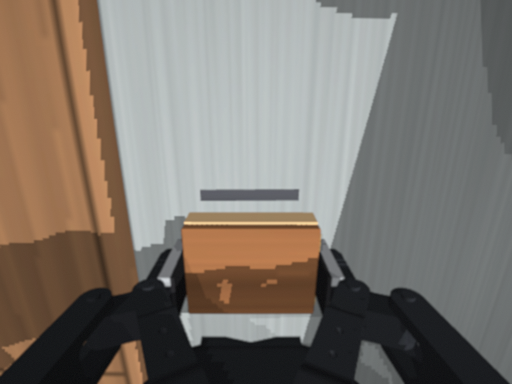

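Request:
carry_out([
  [[0,0,-0.03],[0,0,0],0.4],
  [[0,0,-0.04],[0,0,0],0.4],
  [[0,0,-0.04],[0,0,0],0.4],
  [[-0.03,0.005,-0.03],[0,0,0],0.4],
  [[-0.04,0.012,0],[0,0,0.02],0.4],
  [[-0.045,0.015,0],[0,0,0.02],0.4],
  [[-0.045,0.018,0],[0,0,0.02],0.4],
  [[-0.045,0.018,0],[0,0,0.02],0.4],
  [[-0.045,0.018,0],[0,0,0.02],0.4],
  [[-0.045,0.018,0],[0,0,0.02],0.4],
  [[-0.045,0.018,0],[0,0,0.01],0.4],
])

```text
time: 4.3
tool_pos: [571.8, -27.3, 185.1]
tcp_rot: [-180.0, 0.1, 82.5]
ft_force: [0.3, 0.8, -0.3]
finger_gap: 63.7
```

```bash
python3 go.py 610 -130 180 82.5
```

```text
[571.8 -27.3 185.1] [-1.7999e+02  9.0000e-02  8.2520e+01] 63.7 [ 0.3  0.8 -0.3] 4.3
[-0.0968, 0.0512, 0.0052] [-0.0002, 0.0016, 0.0004]
```

Request:
carry_out([
  [[-0.034,0.018,0],[0,0,0],0.4],
  [[-0.034,0.018,0],[0,0,0],0.4],
  [[-0.02,0.01,0],[0,0,0],0.4],
  [[0,0,0],[0,0,0],0.4],
])

```text
time: 4.7
tool_pos: [606.4, -131.9, 184.3]
tcp_rot: [-180.0, 0.2, 82.1]
ft_force: [1.0, -0.1, -0.6]
finger_gap: 63.6
```

```bash
python3 look.py wrist w4
```

```text
[ 606.1 -130.6  184.2] [-1.7994e+02  1.5000e-01  8.2100e+01] 4.75
```

View pics/w4.png

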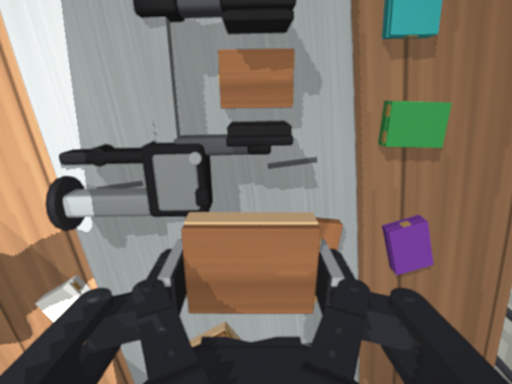

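```bash
python3 meas.py w4 257 78 65 45
python3 - <<'E'
from h import *
s=pickle.load(open("w4.pkl","rb"));st=pickle.load(open("st.pkl","rb"))
crop(s,40,0,310,230,2.9,"pics/w4c.png")
P,R=tool(st)
h=plane(s,[(183,226),(321,226),(316,313),(187,313)],184.2+25.6); print("held in tool",((h-P)@R).round(1))
E
```

```text
rect ((624.8468627929688, -38.020172119140625), (47.19140625, 63.68159866333008), 82.89774322509766)
[[590.2999877929688, -57.5], [653.5, -65.4000015258789], [659.4000244140625, -18.5], [596.2000122070312, -10.699999809265137]]
held in tool [[ 23.7 -29.4 -25.7]
 [ 23.8  33.6 -25.7]
 [-25.5  35.2 -25.6]
 [-25.6 -31.2 -25.5]]
```

View pics/w4c.png

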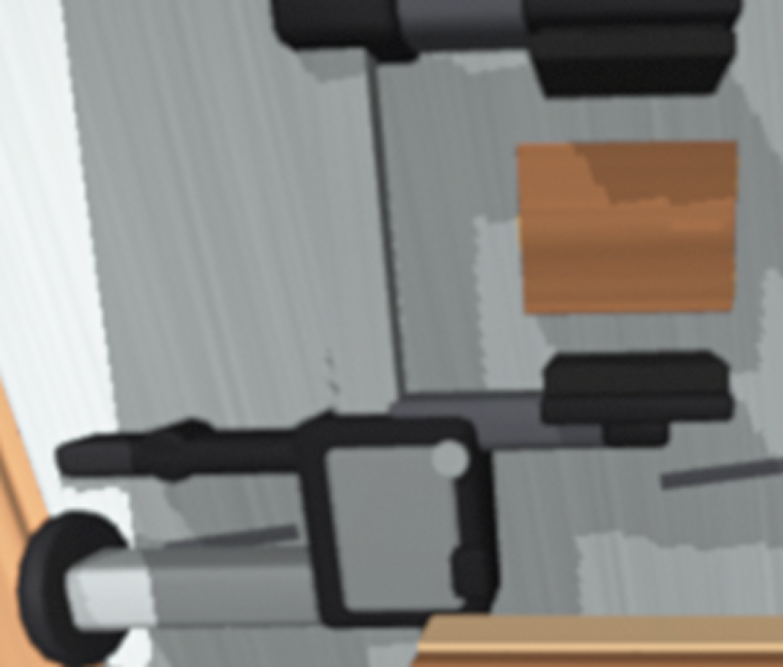

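```bash
python3 go.py 624 -37.5 110 82.8
```

```text
[ 606.1 -130.6  184.2] [-1.7994e+02  1.5000e-01  8.2100e+01] 63.4 [ 0.3 -0.1 -1. ] 4.75
[0.0949, 0.005, 0.0739] [-0.0011, 0.0026, -0.0123]
```

Request:
carry_out([
  [[0.035,0.002,0],[0,0.001,-0.006],0.4],
  [[0.035,0.002,0],[0,0.001,-0.006],0.4],
  [[0.02,0.001,0.02],[0,0,0],0.4],
  [[0,0,0.02],[0,0,0],0.4],
  [[0,0,0],[0,0,0],0.4],
])

```text
time: 5.25
tool_pos: [621.7, -33.9, 143.0]
tcp_rot: [-179.9, -0.1, 82.9]
ft_force: [-0.7, 1.6, -0.9]
finger_gap: 63.4
```

```bash
python3 go.py 624 -37.5 70 82.8
```

```text
[621.7 -33.9 143. ] [-1.7988e+02 -9.0000e-02  8.2900e+01] 63.4 [-0.7  1.6 -0.9] 5.25
[-0.0034, 0.0029, 0.073] [-0.002, -0.0016, 0.0018]
```

Request:
carry_out([
  [[-0.003,0.003,0.02],[-0.002,-0.002,0.002],0.4],
  [[0,0,0.02],[0,0,0],0.4],
  [[0,0,0.015],[0,0,0],0.4],
  [[0,0,0],[0,0,0],0.4],
])

```text
time: 5.65
tool_pos: [624.5, -34.0, 89.7]
tcp_rot: [179.9, -0.0, 83.0]
ft_force: [-1.0, 0.4, -1.2]
finger_gap: 63.1
```

```bash
python3 go.py 624 -37.5 61 82.8
```

```text
[624.5 -34.   89.7] [ 1.7988e+02 -1.0000e-02  8.2990e+01] 63.1 [-1.   0.4 -1.2] 5.65
[-0.0035, -0.0001, 0.0287] [0.0021, -0.0002, 0.0033]
```

Request:
carry_out([
  [[-0.003,0,0.01],[0.002,0,0.003],0.4],
  [[0,0,0.008],[0,0,0],0.4],
  [[0,0,0],[0,0,0],0.4],
])

```text
time: 5.95
tool_pos: [625.3, -37.3, 73.0]
tcp_rot: [179.8, -0.0, 82.8]
ft_force: [-0.0, -0.1, -0.8]
finger_gap: 63.2
```

```bash
python3 look.py wrist w5; python3 go.py 624 -37.5 60 82.8
```

```text
[625.6 -37.4  73.6] [ 1.7981e+02 -1.0000e-02  8.2800e+01] 6.0
[625.6 -37.4  73.6] [ 1.7981e+02 -1.0000e-02  8.2800e+01] 63.4 [ 0.1 -0.3 -0.3] 6.0
[-0.0003, -0.0016, 0.0136] [0.0033, -0.0002, -0.0001]
```

View pics/w5.png

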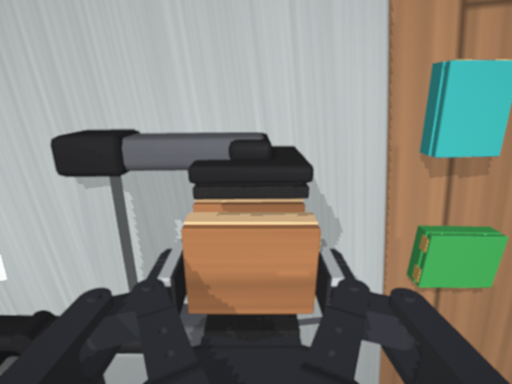

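Run:
```python
from h import *
s=pickle.load(open("w5.pkl","rb"));st=pickle.load(open("st.pkl","rb"))
crop(s,170,140,340,330,3.1,"pics/w5c.png")
P,R=tool(st)
h=plane(s,[(183,226),(321,226),(316,313),(187,313)],73.6+25.6); print("held in tool",((h-P)@R).round(1))
h=plane(s,[(193,205),(304,205)],65); print("b1 in tool",((h-P)@R).round(1))
```

```text
held in tool [[ 25.3 -30.  -25.7]
 [ 25.3  32.7 -25.5]
 [-23.7  34.2 -25.5]
 [-23.6 -31.7 -25.7]]
b1 in tool [[ 22.3 -32.2   8.5]
 [ 22.3  31.2   8.7]]
```

View pics/w5c.png

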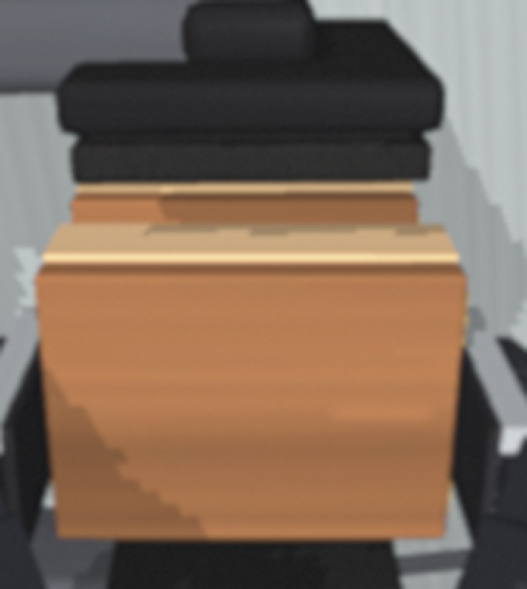

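Request:
carry_out([
  [[-0.001,-0.0015,0.005],[0.003,0,0],0.4],
  [[0,0,0.004],[0,0,0],0.4],
  [[0,0,0],[0,0,0],0.4],
])

```text
time: 6.3
tool_pos: [624.8, -38.6, 65.4]
tcp_rot: [179.9, -0.0, 82.8]
ft_force: [-0.5, 0.7, -0.1]
finger_gap: 63.4
```

```bash
python3 go.py 624.2 -38.3 60 82.8
```

```text
[624.8 -38.6  65.4] [ 1.7987e+02 -1.0000e-02  8.2780e+01] 63.4 [-0.5  0.7 -0.1] 6.3
[0.0002, -0.0007, 0.0054] [0.0023, -0.0002, -0.0004]
```

Request:
carry_out([
  [[0,-0.0005,0.004],[0.002,0,0],0.4],
  [[0,0,0],[0,0,0],0.4],
])

```text
time: 6.5
tool_pos: [624.5, -38.6, 61.2]
tcp_rot: [180.0, -0.0, 82.8]
ft_force: [-0.0, 0.5, -0.5]
finger_gap: 63.2
```

```bash
python3 go.py 624.2 -38.3 59.4 82.8
```

```text
[624.5 -38.6  61.2] [ 1.7997e+02 -1.0000e-02  8.2770e+01] 63.2 [-0.   0.5 -0.5] 6.5
[0.0002, -0.0003, 0.0018] [0.0005, -0.0002, -0.0005]
```

Request:
carry_out([
  [[0,0,0.0018],[0,0,0],0.4],
  [[0,0,0],[0,0,0],0.4],
])

```text
time: 6.7
tool_pos: [624.9, -38.6, 59.8]
tcp_rot: [179.9, -0.0, 82.8]
ft_force: [0.6, 0.6, -1.3]
finger_gap: 63.2
```

```bash
python3 go.py 624.2 -38.3 59.4 82.8
```

```text
[624.9 -38.6  59.8] [ 1.7992e+02 -1.0000e-02  8.2780e+01] 63.2 [ 0.6  0.6 -1.3] 6.7
[0.0002, -0.0007, 0.0004] [0.0014, -0.0002, -0.0004]
```

Request:
carry_out([
  [[0,-0.0005,0.001],[0,0,0],0.4],
  [[0,0,0],[0,0,0],0.22],
  [[0,0,0],[0,0,0],0.12],
  [[0,0,0],[0,0,0],0.05],
  [[0,0,0],[0,0,0],0.05],
])

```text
time: 7.2
tool_pos: [625.0, -38.6, 59.6]
tcp_rot: [179.8, -0.0, 82.8]
ft_force: [0.6, -0.2, -0.3]
finger_gap: 81.0
```

```bash
python3 go.py 624.2 -38.3 200 82.8
```

```text
[625.  -38.6  59.6] [ 1.7984e+02 -1.0000e-02  8.2790e+01] 81.0 [ 0.6 -0.2 -0.3] 7.2
[0.0002, -0.0004, -0.1404] [0.0028, -0.0002, -0.0003]
```

Request:
carry_out([
  [[0,0,-0.01],[0,0,0],0],
  [[0,0,-0.03],[0,0,0],0],
  [[0,0,-0.045],[0,0,0],0],
  [[0,0,-0.045],[0,0,0],0],
  [[0,0,-0.02],[0,0,0],0],
  [[0,0,0],[0,0,0],0],
])

```text
time: 7.8
tool_pos: [622.9, -38.3, 216.4]
tcp_rot: [-180.0, -0.0, 82.8]
ft_force: [0.5, 0.0, 0.6]
finger_gap: 85.3
```

```bash
python3 look.py wrist w6; python3 -c "
from h import *
from bench import r
hop(r.sense(),[531,-325,200],115.5,8)"
```

```text
[622.7 -38.3 215.1] [-1.7991e+02 -1.0000e-02  8.2780e+01] 7.85
total [array([-0.296 , -0.0549,  0.0151]), array([-0.0015, -0.0007, -0.5711])]
[-0.037, -0.007, 0.002] [-0.0, -0.0, -0.071]
[-0.036, -0.009, 0.002] [-0.0, -0.0, -0.071]
[-0.036, -0.012, 0.002] [-0.0, -0.0, -0.071]
[-0.035, -0.015, 0.002] [-0.0, -0.0, -0.071]
[-0.034, -0.017, 0.002] [-0.0, -0.0, -0.071]
[-0.032, -0.019, 0.002] [-0.0, -0.0, -0.071]
[-0.031, -0.022, 0.002] [-0.0, -0.0, -0.071]
[-0.029, -0.024, 0.002] [-0.0, -0.0, -0.071]
```

View pics/w6.png

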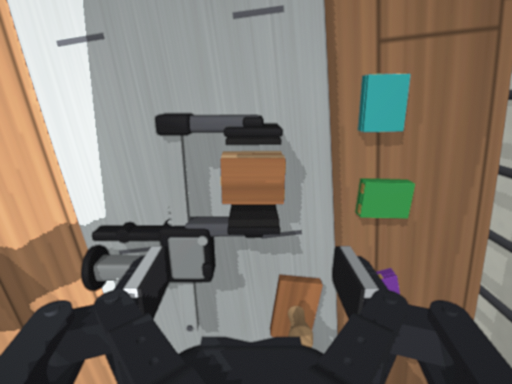

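Request:
carry_out([
  [[-0.037,-0.007,0],[0,0,-0.071],0],
  [[-0.036,-0.009,0],[0,0,-0.071],0],
  [[-0.036,-0.012,0],[0,0,-0.071],0],
  [[-0.035,-0.015,0.002],[0,0,-0.071],0],
  [[-0.034,-0.017,0.002],[0,0,-0.071],0],
  [[-0.032,-0.019,0.002],[0,0,-0.071],0],
  [[-0.031,-0.022,0.002],[0,0,-0.071],0],
  [[-0.029,-0.024,0.002],[0,0,-0.071],0],
  [[0,0,0],[0,0,0],0],
])

```text
time: 8.75
tool_pos: [522.5, -331.3, 186.0]
tcp_rot: [-179.2, -1.1, 117.0]
ft_force: [0.1, 0.6, -0.4]
finger_gap: 85.5
```

```bash
python3 look.py wrist w7; python3 meas.py w7 254 200 65 90; python3 meas.py w7 254 180 65 90
```

```text
[ 523.1 -329.2  185.7] [-179.24   -1.23  116.88] 8.8
rect ((531.7796630859375, -341.7906799316406), (63.354087829589844, 50.90860366821289), 25.662343978881836)
[[492.20001220703125, -332.6000061035156], [514.2999877929688, -378.5], [571.4000244140625, -351.0], [549.2999877929688, -305.1000061035156]]
rect ((531.7796630859375, -341.7906799316406), (63.354087829589844, 50.90860366821289), 25.662343978881836)
[[492.20001220703125, -332.6000061035156], [514.2999877929688, -378.5], [571.4000244140625, -351.0], [549.2999877929688, -305.1000061035156]]
```

View pics/w7.png

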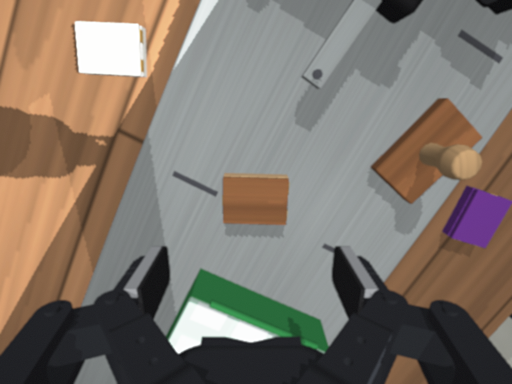

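```bash
python3 - <<'E'
from h import *
s=pickle.load(open("w7.pkl","rb")); p=plane(s,[(190,300),(325,322),(205,270)],106);print(p)
P=np.array([532,-343,0]); R=Ro.from_euler("xyz",[180,0,115.7],degrees=True).as_matrix(); print(((p-P)@R).round(0))
E
python3 go.py 532 -343 40 115.7
```

```text
[[ 516.73418327 -447.06828939  106.        ]
 [ 643.4132778  -409.75638242  106.        ]
 [ 515.9368536  -410.41292528  106.        ]]
[[ -87.  -59. -106.]
 [-108.   71. -106.]
 [ -54.  -44. -106.]]
[ 523.1 -329.2  185.7] [-179.24   -1.23  116.88] 85.6 [-0.5  0.3 -1. ] 8.8
[-0.0194, 0.0036, 0.1453] [-0.0135, -0.0213, 0.0208]
```

Request:
carry_out([
  [[-0.01,0.002,0.03],[-0.013,-0.021,0.021],0],
  [[-0.01,0.002,0.03],[0,0,0],0],
  [[0,0,0.03],[0,0,0],0],
  [[0,0,0],[0,0,0],0],
  [[0,0,0],[0,0,0],0],
])

```text
time: 9.3
tool_pos: [535.0, -339.7, 88.8]
tcp_rot: [-180.0, -0.3, 115.5]
ft_force: [0.4, -0.5, 0.6]
finger_gap: 85.5
```

```bash
python3 look.py wrist w8; python3 go.py 532 -343 40 115.7;  python3 meas.py w8 254 220 65 70
```

```text
[ 534.6 -339.3   88.5] [-179.93   -0.4   115.5 ] 9.35
[ 534.6 -339.3   88.5] [-179.93   -0.4   115.5 ] 85.1 [-0.4  0.7 -1.6] 9.35
[-0.0026, -0.0039, 0.0485] [-0.0013, -0.007, -0.0034]
rect ((531.2338256835938, -341.30523681640625), (64.03500366210938, 52.6065788269043), 25.594036102294922)
[[491.0, -331.3999938964844], [513.7000122070312, -378.8999938964844], [571.5, -351.20001220703125], [548.7000122070312, -303.79998779296875]]
```

View pics/w8.png

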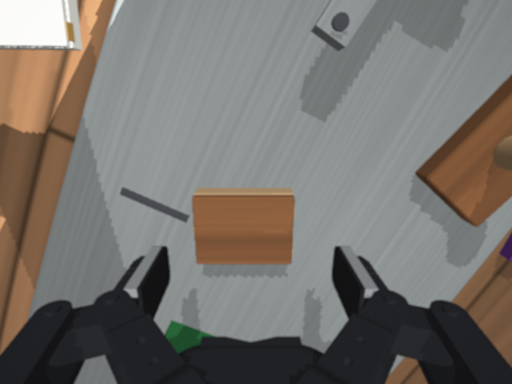

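Request:
carry_out([
  [[-0.003,-0.004,0.015],[-0.001,-0.007,-0.003],0],
  [[0,0,0.014],[0,0,0],0],
  [[0,0,0.005],[0,0,0],0],
  [[0,0,0],[0,0,0],0],
])

```text
time: 9.75
tool_pos: [536.0, -344.0, 59.5]
tcp_rot: [179.8, 0.4, 115.7]
ft_force: [-0.1, 0.3, -0.3]
finger_gap: 85.6
```

```bash
python3 go.py 532 -343 40 115.6
```

```text
[ 536.  -344.    59.5] [179.79   0.39 115.74] 85.6 [-0.1  0.3 -0.3] 9.75
[0.0027, -0.0032, 0.0195] [0.0037, 0.0068, 0.0024]
```

Request:
carry_out([
  [[0.002,-0.003,0.01],[0.003,0.006,0.002],0],
  [[0,0,0.006],[0,0,0],0],
  [[0,0,0],[0,0,0],0],
])

```text
time: 10.05
tool_pos: [533.4, -343.9, 44.2]
tcp_rot: [179.9, 0.1, 115.6]
ft_force: [0.6, -0.6, 0.3]
finger_gap: 85.4
```

```bash
python3 go.py 532 -343 40 115.6
```

```text
[ 533.4 -343.9   44.2] [1.7989e+02 1.4000e-01 1.1561e+02] 85.4 [ 0.6 -0.6  0.3] 10.05
[0.0015, -0.0008, 0.0042] [0.0018, 0.0025, 0.0002]
```

Request:
carry_out([
  [[0.001,-0.001,0.004],[0.001,0.002,0],0],
  [[0,0,0],[0,0,0],0.15],
  [[0,0,0],[0,0,0],0.3],
  [[0,0,0],[0,0,0],0.4],
  [[0,0,0],[0,0,0],0.4],
  [[0,0,0],[0,0,0],0.4],
])

```text
time: 10.65
tool_pos: [532.2, -343.7, 40.5]
tcp_rot: [179.9, 0.0, 115.6]
ft_force: [-0.3, 0.5, -1.8]
finger_gap: 63.4
```

```bash
python3 look.py wrist w9; python3 -c "
from h import *
s=pickle.load(open('w9.pkl','rb'));st=pickle.load(open('st.pkl','rb'))
print(st['finger_gap']); P,R=tool(st)
m=boxmask(s); 
h=plane(s,[(183,226),(321,226),(316,313),(187,313)],65); print(((h-P)@R).round(1))"
```

```text
[ 532.2 -343.7   40.5] [1.7994e+02 4.0000e-02 1.1560e+02] 10.7
63.42937742417866
[[ 24.1 -30.4 -24.6]
 [ 24.1  33.1 -24.5]
 [-25.6  34.7 -24.5]
 [-25.6 -32.2 -24.6]]
```

View pics/w9.png

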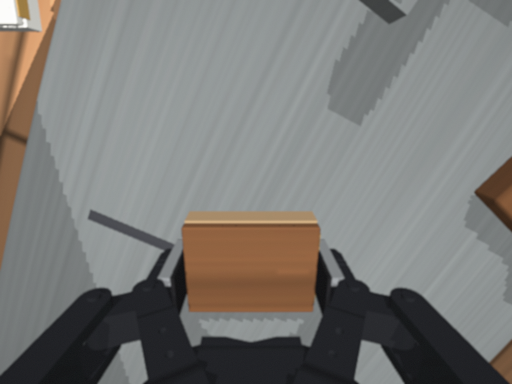

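Request:
carry_out([
  [[0,0,-0.03],[0,0,0],0.4],
  [[0,0,-0.045],[0,0,0],0.4],
  [[0,0,-0.045],[0,0,0],0.4],
  [[0,0,-0.03],[0,0,0],0.4],
])

```text
time: 11.1
tool_pos: [527.7, -340.4, 186.2]
tcp_rot: [-179.6, -0.8, 115.6]
ft_force: [0.4, -0.5, -1.2]
finger_gap: 63.3
```

```bash
python3 go.py 532 -343 40 115.6; python3 -c "
from h import *
from bench import r
hop(r.sense(),[624.5,-110,185],82.8,7)"
```

```text
[ 527.7 -340.4  186.2] [-179.64   -0.78  115.6 ] 63.3 [ 0.4 -0.5 -1.2] 11.1
[-0.0062, 0.0037, 0.1461] [-0.0063, -0.0137, 0.0]
total [array([0.1659, 0.1869, 0.0023]), array([-0.01  , -0.0115,  0.5725])]
[0.024, 0.027, 0.0] [-0.001, -0.002, 0.082]
[0.026, 0.025, 0.0] [-0.001, -0.002, 0.082]
[0.028, 0.022, 0.0] [-0.001, -0.002, 0.082]
[0.029, 0.02, 0.0] [-0.001, -0.002, 0.082]
[0.031, 0.018, 0.0] [-0.001, -0.002, 0.082]
[0.032, 0.015, 0.0] [-0.001, -0.002, 0.082]
[0.033, 0.012, 0.0] [-0.001, -0.002, 0.082]
```

Request:
carry_out([
  [[0.024,0.027,0],[-0.001,-0.002,0.082],0.4],
  [[0.026,0.025,0],[-0.001,-0.002,0.082],0.4],
  [[0.028,0.022,0],[-0.001,-0.002,0.082],0.4],
  [[0.029,0.02,0],[-0.001,-0.002,0.082],0.4],
  [[0.031,0.018,0],[-0.001,-0.002,0.082],0.4],
  [[0.032,0.015,0],[-0.001,-0.002,0.082],0.4],
  [[0.033,0.012,0],[-0.001,-0.002,0.082],0.4],
  [[0,0,0],[0,0,0],0.4],
])

```text
time: 11.9
tool_pos: [632.8, -106.9, 195.7]
tcp_rot: [179.3, 0.6, 81.1]
ft_force: [0.0, -0.6, -1.1]
finger_gap: 63.2
```

```bash
python3 look.py wrist w10; python3 go.py 624.5 -38.6 140 82.8
```

```text
[ 632.2 -108.9  195.7] [179.31   0.63  81.18] 11.95
[ 632.2 -108.9  195.7] [179.31   0.63  81.18] 63.4 [ 0.3 -0.3 -1.1] 11.95
[0.0689, -0.019, 0.0547] [0.0119, 0.0111, -0.0282]
```

View pics/w10.png

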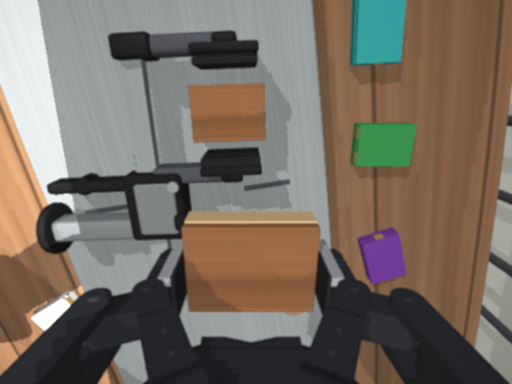

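```bash
python3 meas.py w10 228 112 85 45
```

```text
rect ((625.8627319335938, -38.434242248535156), (47.2092399597168, 64.18531799316406), 82.78800201416016)
[[591.0999755859375, -57.79999923706055], [654.7000122070312, -65.9000015258789], [660.7000122070312, -19.0], [597.0, -11.0]]
```

Request:
carry_out([
  [[0.024,-0.006,0],[0.006,0.005,-0.014],0.4],
  [[0.024,-0.006,0],[0.006,0.005,-0.014],0.4],
  [[0.02,-0.006,0.015],[0,0,0],0.4],
  [[0,0,0.015],[0,0,0],0.4],
  [[0,0,0],[0,0,0],0.4],
])

```text
time: 12.45
tool_pos: [622.6, -42.2, 164.1]
tcp_rot: [-180.0, 0.2, 83.0]
ft_force: [0.0, -0.2, -1.7]
finger_gap: 63.6
```

```bash
python3 go.py 624.5 -38.6 100 82.8
```

```text
[622.6 -42.2 164.1] [-179.97    0.2    82.96] 63.6 [ 0.  -0.2 -1.7] 12.45
[0.004, 0.0015, 0.0641] [-0.0006, 0.0034, 0.0028]
```

Request:
carry_out([
  [[0.003,0.001,0.02],[0,0.003,0.003],0.4],
  [[0,0,0.02],[0,0,0],0.4],
  [[0,0,0.01],[0,0,0],0.4],
  [[0,0,0],[0,0,0],0.4],
])

```text
time: 12.85
tool_pos: [624.6, -45.1, 114.4]
tcp_rot: [179.9, 0.1, 82.6]
ft_force: [-0.5, 0.0, -1.3]
finger_gap: 63.2
```

```bash
python3 go.py 624.6 -38.6 92 82.8
```

```text
[624.6 -45.1 114.4] [1.7992e+02 1.2000e-01 8.2630e+01] 63.2 [-0.5  0.  -1.3] 12.85
[0.0065, -0.0009, 0.0224] [0.0014, 0.0021, -0.003]
```

Request:
carry_out([
  [[0.006,0,0.008],[0.001,0.002,-0.003],0.4],
  [[0,0,0.008],[0,0,0],0.4],
  [[0,0,0],[0,0,0],0.4],
  [[0,0,0],[0,0,0],0.4],
])

```text
time: 13.25
tool_pos: [627.0, -40.4, 99.9]
tcp_rot: [179.8, 0.0, 82.7]
ft_force: [0.6, 0.0, -0.3]
finger_gap: 63.5
```

```bash
python3 look.py wrist w11; python3 go.py 624.6 -38.6 80.5 82.8
python3 - <<'E'
from h import *
s=pickle.load(open("w11.pkl","rb"))
crop(s,170,140,340,330,3.1,"pics/w11c.png")
E
```

```text
[626.9 -40.3  99.9] [1.798e+02 2.000e-02 8.275e+01] 13.3
[626.9 -40.3  99.9] [1.798e+02 2.000e-02 8.275e+01] 63.3 [ 0.1 -0.  -0.6] 13.3
[0.0014, -0.0026, 0.0194] [0.0035, 0.0003, -0.0008]
```

View pics/w11c.png

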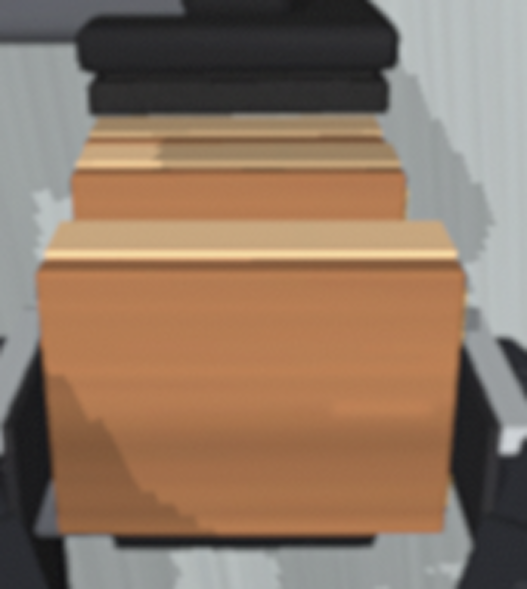

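Request:
carry_out([
  [[0.001,-0.0025,0.006],[0.003,0,0],0.4],
  [[0,0,0.006],[0,0,0],0.4],
  [[0,0,0],[0,0,0],0.4],
])

```text
time: 13.6
tool_pos: [625.0, -38.9, 88.0]
tcp_rot: [179.9, 0.0, 82.8]
ft_force: [0.4, -0.2, -0.9]
finger_gap: 63.7
```

```bash
python3 go.py 624.6 -38.6 80.5 82.8;  python3 - <<'E'
from h import *
s=pickle.load(open("w11.pkl","rb"));st=pickle.load(open("st.pkl","rb"))
P,R=tool(st)
h=plane(s,[(170+73/3.1,140+170/3.1),(170+405/3.1,140+170/3.1)],85); print("b2 in tool",((h-P)@R).round(1))
E
```

```text
[625.  -38.9  88. ] [1.7988e+02 2.0000e-02 8.2770e+01] 63.7 [ 0.4 -0.2 -0.9] 13.6
[0.0002, -0.0004, 0.0075] [0.002, 0.0004, -0.0005]
b2 in tool [[ 26.  -32.6  14.8]
 [ 26.1  30.6  15. ]]
```

Request:
carry_out([
  [[0,-0.0003,0.005],[0.002,0,0],0.4],
  [[0,0,0],[0,0,0],0.4],
])

```text
time: 13.8
tool_pos: [624.5, -38.7, 82.3]
tcp_rot: [-180.0, 0.0, 82.8]
ft_force: [-0.9, -0.1, -1.2]
finger_gap: 63.7
```

```bash
python3 go.py 624.6 -38.6 80.5 82.8
```

```text
[624.5 -38.7  82.3] [-1.7996e+02  2.0000e-02  8.2780e+01] 63.7 [-0.9 -0.1 -1.2] 13.8
[0.0001, 0.0001, 0.0018] [-0.0007, 0.0004, -0.0004]
```

Request:
carry_out([
  [[0,0,0.0018],[0,0,0],0.4],
  [[0,0,0],[0,0,0],0.4],
])

```text
time: 14.0
tool_pos: [624.9, -38.8, 80.7]
tcp_rot: [180.0, 0.0, 82.8]
ft_force: [0.1, 0.1, -1.2]
finger_gap: 63.5
```

```bash
python3 go.py 624.6 -38.6 80.5 82.8
```

```text
[624.9 -38.8  80.7] [1.7999e+02 2.0000e-02 8.2780e+01] 63.5 [ 0.1  0.1 -1.2] 14.0
[0.0002, -0.0003, 0.0002] [0.0002, 0.0004, -0.0003]
```

Request:
carry_out([
  [[0,0,0.0007],[0,0,0],0.4],
  [[0,0,0],[0,0,0],0.22],
  [[0,0,0],[0,0,0],0.12],
  [[0,0,0],[0,0,0],0.05],
  [[0,0,0],[0,0,0],0.02],
  [[0,0,-0.01],[0,0,0],0],
  [[0,0,-0.03],[0,0,0],0],
  [[0,0,-0.045],[0,0,0],0],
  [[0,0,-0.03],[0,0,0],0],
  [[0,0,0],[0,0,0],0],
])

```text
time: 15.0
tool_pos: [624.1, -38.7, 201.1]
tcp_rot: [-179.9, 0.0, 82.8]
ft_force: [0.7, 0.5, 0.6]
finger_gap: 85.2
```

```bash
python3 look.py wrist w12;python3 look.py top t12
```

```text
[623.5 -38.6 199.2] [-1.7982e+02  2.0000e-02  8.2770e+01] 15.05
[622.3 -38.4 196.6] [-1.7962e+02  1.0000e-02  8.2770e+01] 15.1
```

View pics/w12.png

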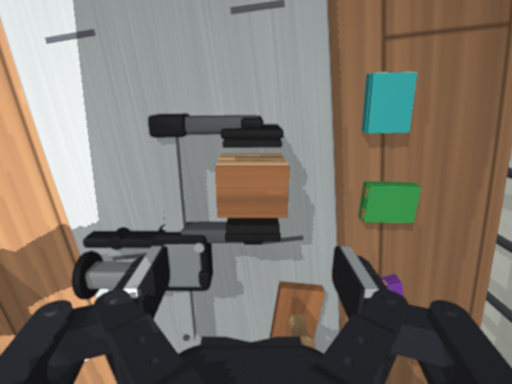

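Run:
```python
from h import *
s=pickle.load(open("w4.pkl","rb"))
def q(p,z): 
    p=np.array(p,float)/2.9+[40,0]; return plane(s,p,z)[:,:2].round(1).tolist()
print("trig outer z58",q([(70,437),(280,425)],58),"z86",q([(70,437),(280,425)],86))
print("handle outer z86",q([(90,632),(310,625)],86))
print("handle tip knob",q([(20,590)],72))
print("near face bottom",q([(555,352),(715,352)],48),"top",q([(545,395),(725,395)],96))
print("far face bottom",q([(545,97),(718,93)],48),"top", q([(530,60),(735,55)],96))
print("bar right edge",q([(372,60),(402,395)],72))
```

```text
trig outer z58 [[433.2, -75.5], [504.6, -81.7]] z86 [[452.4, -73.0], [516.4, -78.5]]
handle outer z86 [[437.2, -134.9], [509.2, -142.1]]
handle tip knob [[407.8, -121.7]]
near face bottom [[597.1, -71.9], [649.5, -79.1]] top [[596.2, -79.6], [645.7, -86.4]]
far face bottom [[605.9, 3.5], [658.1, -2.5]] top [[605.7, 2.9], [656.3, -2.9]]
bar right edge [[561.3, 14.8], [550.3, -76.4]]
```

```bash
python3 -c "
from h import *
from bench import r
hop(r.sense(),[476,-107.5,180],-7.1,12)"
```

```text
total [array([-0.0869, -0.1364,  0.0175]), array([-0.005 ,  0.0053,  1.5686])]
[-0.007, -0.011, 0.001] [-0.0, 0.0, 0.131]
[-0.009, -0.01, 0.001] [-0.0, 0.0, 0.131]
[-0.01, -0.009, 0.001] [-0.0, 0.0, 0.131]
[-0.011, -0.008, 0.001] [-0.0, 0.0, 0.131]
[-0.012, -0.006, 0.001] [-0.0, 0.0, 0.131]
[-0.013, -0.005, 0.001] [-0.0, 0.0, 0.131]
[-0.013, -0.003, 0.001] [-0.0, 0.0, 0.131]
[-0.013, -0.001, 0.001] [-0.0, 0.0, 0.131]
[-0.013, 0.001, 0.001] [-0.0, 0.0, 0.131]
[-0.013, 0.002, 0.001] [-0.0, 0.0, 0.131]
[-0.013, 0.004, 0.001] [-0.0, 0.0, 0.131]
[-0.012, 0.006, 0.001] [-0.0, 0.0, 0.131]
```

Request:
carry_out([
  [[-0.007,-0.011,0],[0,0,0.131],0],
  [[-0.009,-0.01,0],[0,0,0.131],0],
  [[-0.01,-0.009,0],[0,0,0.131],0],
  [[-0.011,-0.008,0],[0,0,0.131],0],
  [[-0.012,-0.006,0],[0,0,0.131],0],
  [[-0.013,-0.005,0.001],[0,0,0.131],0],
  [[-0.013,-0.003,0.001],[0,0,0.131],0],
  [[-0.013,-0.001,0.001],[0,0,0.131],0],
  [[-0.013,0.001,0.001],[0,0,0.131],0],
  [[-0.013,0.002,0.001],[0,0,0.131],0],
  [[-0.013,0.004,0.001],[0,0,0.131],0],
  [[-0.012,0.006,0.001],[0,0,0.131],0],
])

```text
time: 16.3
tool_pos: [457.6, -102.1, 168.9]
tcp_rot: [-179.9, 2.5, -10.7]
ft_force: [0.1, -0.2, -0.1]
finger_gap: 85.5
```

```bash
python3 go.py 476 -107.5 180 -7.1
```

```text
[ 457.6 -102.1  168.9] [-179.91    2.49  -10.74] 85.5 [ 0.1 -0.2 -0.1] 16.3
[0.0185, 0.0018, -0.0119] [-0.0029, 0.0433, -0.0636]
```

Request:
carry_out([
  [[0.018,0.002,-0.01],[-0.003,0.043,-0.064],0],
  [[0,0,0],[0,0,0],0],
  [[0,0,0],[0,0,0],0],
])

```text
time: 16.6
tool_pos: [470.5, -107.1, 172.5]
tcp_rot: [-179.9, 0.6, -7.5]
ft_force: [-0.3, 0.3, -0.8]
finger_gap: 85.5
```

```bash
python3 look.py wrist w13; python3 go.py 476 -107.5 180 -7.1
```

```text
[ 470.7 -107.   172.6] [-179.92    0.57   -7.45] 16.65
[ 470.7 -107.   172.6] [-179.92    0.57   -7.45] 85.8 [ 0.2 -0.8 -0.1] 16.65
[0.0052, -0.0002, -0.0074] [-0.0015, 0.0099, -0.0061]
```

View pics/w13.png

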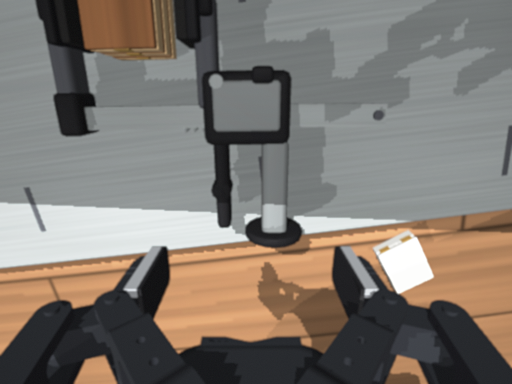

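Run:
```python
from h import *
s=pickle.load(open("w13.pkl","rb"));st=pickle.load(open("st.pkl","rb"))
crop(s,180,50,340,260,2.8,"pics/w13c.png")
P,R=tool(st)
for n,p,z in [("trig",[(215,150),(213,188),(217,220)],86),("handle",[(289,150),(289,200)],86),("bar",[(150,115),(375,115)],72),("pivot",[(220,170),(275,170)],86)]:
    w=plane(s,p,z); print(n,w[:,:2].round(1).tolist(),((w-P)@R)[:,:2].round(1).tolist())
```

```text
trig [[513.9, -83.8], [482.1, -76.7], [452.3, -75.1]] [[40.6, -28.5], [8.2, -31.5], [-21.5, -29.2]]
handle [[506.2, -143.3], [463.0, -139.6]] [[40.7, 31.5], [-2.6, 33.4]]
bar [[547.5, -32.9], [523.6, -218.6]] [[67.5, -83.4], [67.9, 103.9]]
pivot [[496.8, -85.1], [491.0, -130.3]] [[23.9, -25.0], [24.0, 20.6]]
```

View pics/w13c.png

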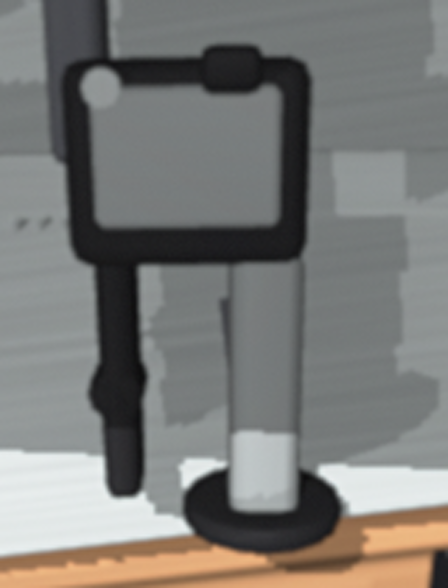

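Request:
carry_out([
  [[0.005,0,0.02],[-0.001,0.009,-0.005],0],
  [[0,0,0.03],[0,0,0],0],
  [[0,0,0.02],[0,0,0],0],
  [[0,0,0],[0,0,0],0],
])

```text
time: 17.05
tool_pos: [474.1, -106.3, 98.8]
tcp_rot: [-179.9, 0.3, -7.2]
ft_force: [-1.1, 0.6, -0.8]
finger_gap: 85.5
```

```bash
python3 go.py 476.5 -107.7 46 -7.2
```

```text
[ 474.1 -106.3   98.8] [-179.93    0.3    -7.23] 85.5 [-1.1  0.6 -0.8] 17.05
[0.0028, 0.0011, 0.0528] [-0.0012, 0.0052, -0.0006]
```

Request:
carry_out([
  [[0.002,0.001,0.015],[-0.001,0.005,0],0],
  [[0,0,0.015],[0,0,0],0],
  [[0,0,0.008],[0,0,0],0],
  [[0,0,0],[0,0,0],0],
])

```text
time: 17.45
tool_pos: [475.7, -107.0, 60.1]
tcp_rot: [-180.0, 0.1, -7.2]
ft_force: [-0.7, 0.7, -0.4]
finger_gap: 85.6
```

```bash
python3 go.py 476.5 -107.7 46 -7.2
```

```text
[ 475.7 -107.    60.1] [-1.7997e+02  1.3000e-01 -7.2500e+00] 85.6 [-0.7  0.7 -0.4] 17.45
[0.0009, 0.0007, 0.0141] [-0.0005, 0.0023, -0.0008]
```

Request:
carry_out([
  [[0.001,0.0007,0.008],[0,0.002,0],0],
  [[0,0,0.005],[0,0,0],0],
  [[0,0,0],[0,0,0],0],
])

```text
time: 17.75
tool_pos: [477.8, -108.2, 47.7]
tcp_rot: [-180.0, -0.1, -7.3]
ft_force: [-0.4, -0.3, 0.0]
finger_gap: 85.3
```

```bash
python3 go.py 476.5 -107.7 46 -7.2;python3 look.py wrist w14
```

```text
[ 477.8 -108.2   47.7] [-1.7999e+02 -1.1000e-01 -7.2500e+00] 85.3 [-0.4 -0.3  0. ] 17.75
[-0.0014, -0.0003, 0.0017] [-0.0001, -0.0018, -0.0009]
[ 478.  -108.2   48. ] [-1.80e+02 -1.20e-01 -7.25e+00] 17.8
```

View pics/w14.png

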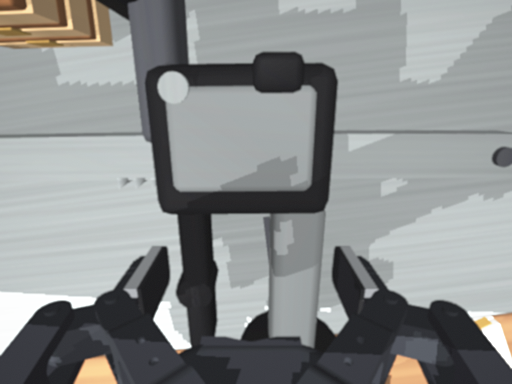

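Request:
carry_out([
  [[-0.001,0,0.001],[0,0,0],0.1],
  [[0,0,0],[0,0,0],0.2],
  [[0,0,0],[0,0,0],0.25],
  [[0,0,0],[0,0,0],0.32],
  [[0,0,0],[0,0,0],0.38],
  [[0,0,0],[0,0,0],0.44],
  [[0,0,0],[0,0,0],0.46],
  [[0,0,0],[0,0,0],0.46],
], newtons=20)

```text
time: 18.6
tool_pos: [478.4, -111.1, 50.9]
tcp_rot: [179.7, -0.3, -7.3]
ft_force: [-0.6, -0.8, -0.6]
finger_gap: 46.1
```

```bash
python3 go.py 476.5 -107.7 46 -7.2;python3 look.py wrist w15; python3 look.py top t15; python3 -c "
from h import *
s=pickle.load(open('t15.pkl','rb')); crop(s,230,150,330,250,6,'pics/t15c.png')"
```

```text
[ 478.4 -111.1   50.9] [179.74  -0.35  -7.29] 46.1 [-0.6 -0.8 -0.6] 18.6
[-0.0024, -0.0031, 0.0048] [0.0045, -0.006, -0.0016]
[ 478.4 -111.    50.8] [179.74  -0.34  -7.29] 18.65
[ 478.4 -111.    50.8] [179.74  -0.34  -7.28] 18.7
```

View pics/w15.png

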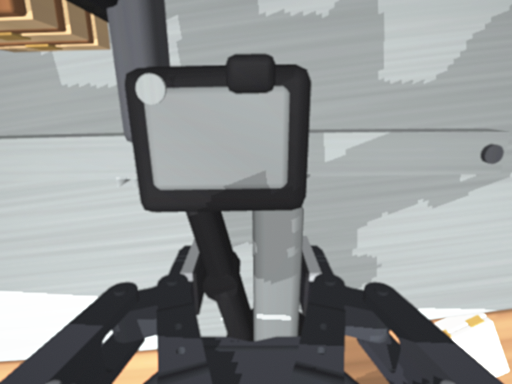

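View pics/t15c.png

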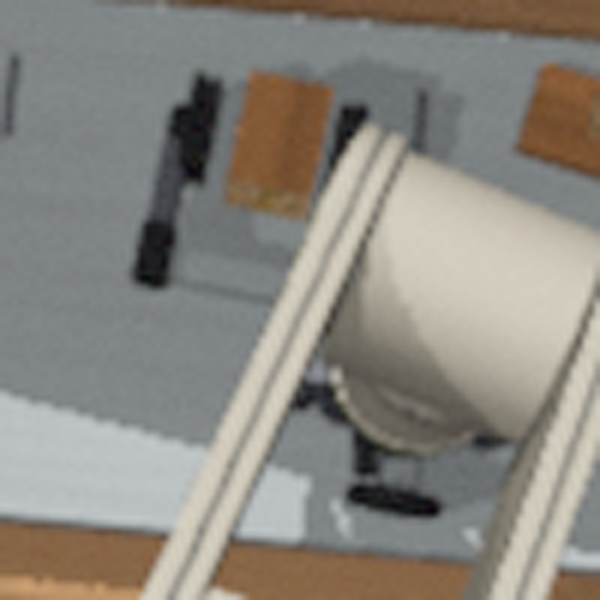

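Request:
carry_out([
  [[-0.001,-0.001,0.002],[0.004,-0.005,0],0.4],
  [[0,0,0.002],[0,0,0],0.3],
  [[0,0,0],[0,0,0],0.2],
  [[0,0,0],[0,0,0],0.17],
  [[0,0,0],[0,0,0],0.17],
  [[0,0,0],[0,0,0],0.25],
  [[0,0,0],[0,0,0],0.32],
  [[0,0,0],[0,0,0],0.38],
  [[0,0,0],[0,0,0],0.44],
  [[0,0,0],[0,0,0],0.46],
  [[0,0,0],[0,0,0],0.46],
])

```text
time: 19.8
tool_pos: [478.2, -109.1, 47.5]
tcp_rot: [-180.0, -0.1, -7.2]
ft_force: [0.7, 3.5, -0.2]
finger_gap: 46.7
```

```bash
python3 go.py 476.5 -109 47 -7.2;python3 look.py wrist w16
```

```text
[ 478.2 -109.1   47.5] [-1.7997e+02 -8.0000e-02 -7.2400e+00] 46.7 [ 0.7  3.5 -0.2] 19.8
[-0.0017, 0.0001, 0.0005] [-0.0006, -0.0014, -0.0006]
[ 478.2 -109.1   47.5] [-1.7996e+02 -8.0000e-02 -7.2300e+00] 19.85
```

View pics/w16.png

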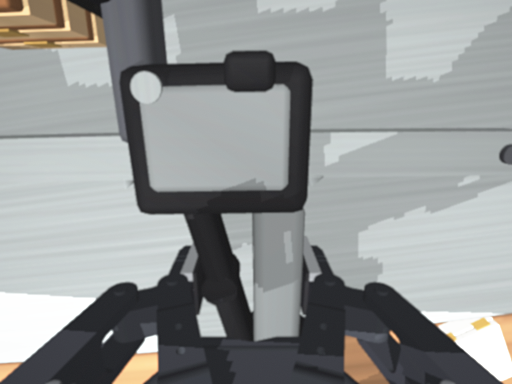

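Request:
carry_out([
  [[-0.001,0,0],[0,-0.001,0],0.4],
  [[0,0,0],[0,0,0],0.3],
  [[0,0,0],[0,0,0],0.2],
  [[0,0,0],[0,0,0],0.17],
  [[0,0,0],[0,0,0],0.17],
  [[0,0,0],[0,0,0],0.25],
  [[0,0,0],[0,0,0],0.32],
  [[0,0,0],[0,0,0],0.38],
  [[0,0,0],[0,0,0],0.44],
  [[0,0,0],[0,0,0],0.46],
  [[0,0,0],[0,0,0],0.46],
])

```text
time: 20.95
tool_pos: [477.5, -108.3, 48.2]
tcp_rot: [-179.9, -0.0, -7.2]
ft_force: [-0.3, 1.9, 1.1]
finger_gap: 45.9
```

```bash
python3 go.py 476.5 -109 47 -7.2;python3 look.py scene s17; python3 look.py top t17; python3 -c "
from h import *
s=pickle.load(open('t17.pkl','rb')); crop(s,240,150,310,220,9,'pics/t17c.png')
s=pickle.load(open('s17.pkl','rb')); crop(s,200,180,310,260,7,'pics/s17c.png')"
```

```text
[ 477.5 -108.3   48.2] [-1.7992e+02 -4.0000e-02 -7.2100e+00] 45.9 [-0.3  1.9  1.1] 20.95
[-0.0009, 0.0008, 0.0012] [-0.0014, -0.0007, -0.0002]
[ 477.5 -108.3   48.2] [-1.7992e+02 -4.0000e-02 -7.2100e+00] 21.0
[ 477.5 -108.3   48.2] [-1.7992e+02 -4.0000e-02 -7.2000e+00] 21.05
```

View pics/s17c.png

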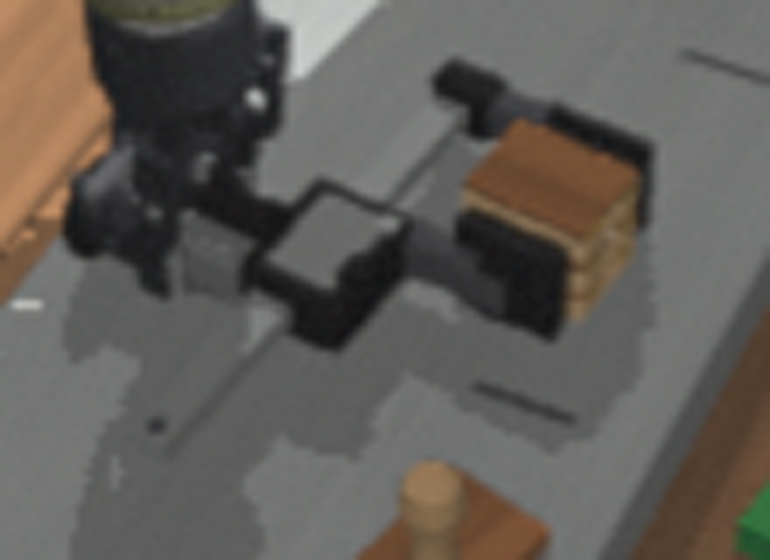

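View pics/t17c.png

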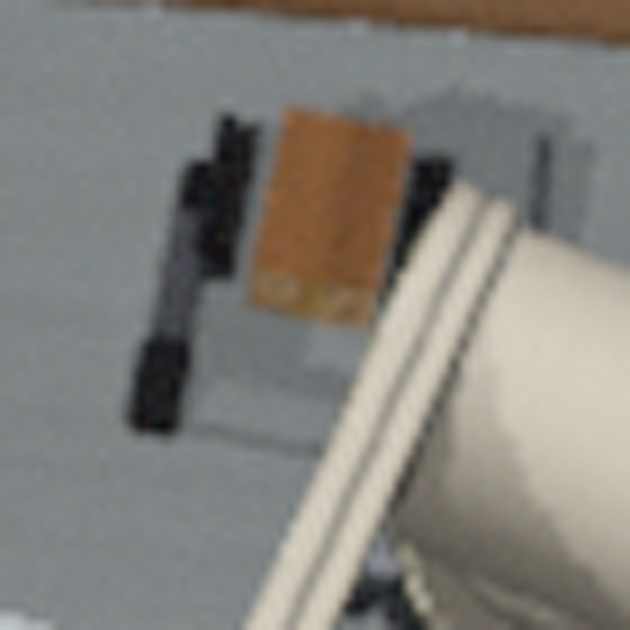

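Run:
```python
from h import *
s=pickle.load(open("t17.pkl","rb"))
def q(p,z): return plane(s,np.array(p,float)/9+[240,150]-0.44,z)[:,:2]
Y=np.array([.125,.992])
for n,p,z in [("far",[(255,135),(237,278)],96),("boxfar",[(284,112),(250,300)],105),("boxnear",[(411,132),(375,320)],105),("near",[(418,160),(405,220)],96)]:
    w=q(p,z); print(n,w.round(1).tolist(),(w@Y).round(1))
g=s["image"][150:220,240:310].astype(int).sum(2)//3
for row in (16,18,20,22,24): print(row+150, g[row,20:55].tolist())
```

```text
far [[648.4, -7.8], [592.9, -5.8]] [73.3 68.3]
boxfar [[655.6, -17.8], [582.8, -11.3]] [64.3 61.6]
boxnear [[652.1, -65.4], [579.4, -57.7]] [16.6 15.2]
near [[644.2, -69.3], [620.7, -66.2]] [11.8 11.9]
166 [133, 135, 131, 102, 39, 26, 34, 30, 66, 101, 106, 93, 91, 91, 95, 94, 93, 92, 87, 83, 82, 82, 84, 83, 89, 99, 103, 102, 102, 104, 109, 109, 113, 113, 113]
168 [99, 53, 27, 37, 33, 29, 32, 37, 84, 110, 101, 89, 88, 90, 93, 93, 90, 87, 81, 81, 82, 84, 82, 82, 91, 76, 35, 27, 35, 32, 77, 108, 111, 111, 113]
170 [58, 28, 27, 21, 30, 20, 30, 53, 96, 107, 92, 89, 88, 89, 95, 93, 89, 83, 80, 81, 80, 83, 84, 89, 92, 63, 27, 21, 22, 36, 116, 138, 125, 116, 113]
172 [38, 24, 26, 22, 24, 29, 34, 74, 102, 105, 97, 89, 91, 87, 92, 93, 87, 83, 80, 81, 83, 82, 82, 84, 76, 37, 29, 29, 38, 135, 171, 174, 163, 134, 130]
174 [75, 61, 40, 30, 23, 34, 37, 86, 108, 98, 92, 91, 93, 90, 91, 88, 88, 82, 79, 80, 82, 81, 90, 93, 65, 23, 27, 83, 159, 186, 184, 178, 148, 154, 177]
```

Request:
carry_out([
  [[-0.001,0,0.001],[-0.001,0,0],0.4],
  [[0,0,0],[0,0,0],0.3],
  [[0,0,0],[0,0,0],0.2],
  [[0,0,0],[0,0,0],0.17],
  [[0,0,0],[0,0,0],0.17],
  [[0,0,0],[0,0,0],0.25],
  [[0,0,0],[0,0,0],0.32],
  [[0,0,0],[0,0,0],0.38],
  [[0,0,0],[0,0,0],0.42],
  [[0,0,0],[0,0,0],0.45],
  [[0,0,0],[0,0,0],0.45],
])

```text
time: 22.15
tool_pos: [476.8, -107.2, 47.7]
tcp_rot: [-179.9, -0.1, -7.2]
ft_force: [0.2, 3.0, 1.2]
finger_gap: 46.7
```

```bash
python3 go.py 476.5 -109 47 -7.2;python3 look.py wrist w18; python3 look.py top t18; python3 -c "
from h import *
s=pickle.load(open('t18.pkl','rb')); crop(s,240,150,310,220,9,'pics/t18c.png')
g=s['image'][150:220,240:310].astype(int).sum(2)//3
for row in (16,18,20,22,24): print(row+150, g[row,20:55].tolist())"
```

```text
[ 476.8 -107.2   47.7] [-1.799e+02 -5.000e-02 -7.180e+00] 46.7 [0.2 3.  1.2] 22.15
[-0.0, 0.0018, 0.0007] [-0.0017, -0.0009, 0.0004]
[ 476.8 -107.2   47.7] [-1.799e+02 -6.000e-02 -7.170e+00] 22.2
[ 476.7 -107.2   47.6] [-1.799e+02 -5.000e-02 -7.170e+00] 22.25
166 [133, 133, 131, 134, 105, 39, 24, 25, 33, 70, 92, 95, 89, 89, 92, 94, 89, 92, 89, 79, 77, 80, 86, 80, 89, 98, 100, 103, 103, 101, 108, 112, 115, 113, 114]
168 [132, 108, 52, 52, 45, 33, 25, 30, 42, 85, 103, 90, 89, 91, 90, 93, 90, 85, 84, 79, 80, 82, 84, 83, 94, 80, 39, 29, 27, 34, 86, 113, 111, 113, 112]
170 [114, 65, 31, 25, 26, 26, 30, 31, 47, 79, 94, 90, 92, 92, 91, 92, 89, 85, 84, 82, 84, 80, 84, 87, 81, 47, 35, 34, 25, 49, 101, 120, 114, 112, 113]
172 [107, 39, 25, 20, 26, 30, 36, 35, 69, 100, 98, 91, 93, 91, 90, 89, 89, 86, 79, 79, 83, 82, 85, 88, 72, 32, 30, 26, 61, 149, 176, 167, 142, 115, 127]
174 [88, 72, 65, 48, 27, 33, 28, 39, 84, 95, 88, 91, 91, 92, 92, 87, 88, 83, 78, 79, 83, 83, 90, 85, 55, 33, 25, 115, 175, 189, 182, 160, 130, 157, 174]
```

View pics/w18.png

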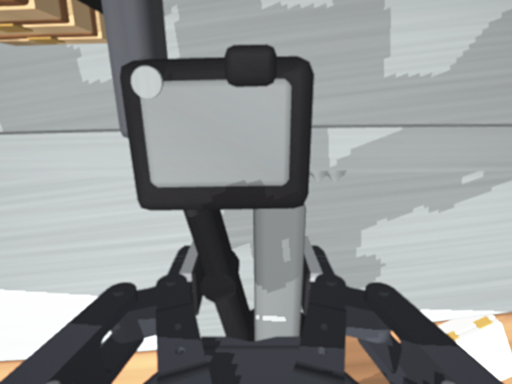

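View pics/t18c.png

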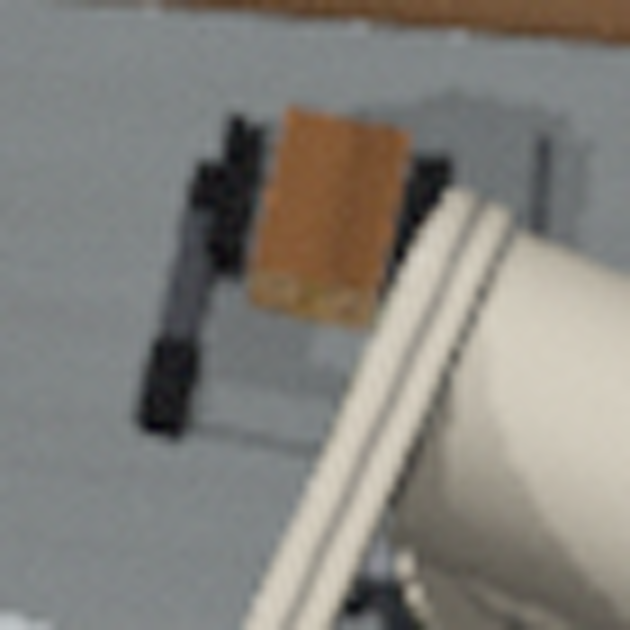

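Run:
```python
from h import *
# profile along clamp y through pads in top images, in world coords at z=96
def prof(name,x0,z=96):
    s=pickle.load(open(name+".pkl","rb")); g=cv2.GaussianBlur(s["image"],(0,0),.5).mean(2).astype(np.float32)
    Y=np.array([.125,.992]); X=np.array([.992,-.125])
    t=np.arange(-30,125,.5); acc=0
    for dx in np.arange(x0-10,x0+11,2.):
        P=np.c_[np.outer(t,Y)+X*dx,np.full(len(t),z)]; uv=proj(s,P).astype(np.float32)
        acc=acc+cv2.remap(g,uv[:,0].reshape(-1,1),uv[:,1].reshape(-1,1),1).ravel()
    return t,acc/11
X=np.array([.992,-.125]); x0=np.array([628,-38])@X; print(x0)
for n in ("top0","t12","t15","t17","t18"):
    t,p=prof(n,x0+8)
    th=58; c=np.where(np.diff((p<th).astype(int))!=0)[0]
    print(n,[round(float(t[i]+(th-p[i])/(p[i+1]-p[i])*.5),1) for i in c])
# bar hole vs frame in wrist
for n,ho,fr in [("w14",(503,157),(335,150)),("w15",(492,154),(309,150)),("w16",(507,154),(311,150)) ]:
    s=pickle.load(open(n+".pkl","rb")); h=plane(s,[ho],76)[0];f=plane(s,[fr],99)[0]; print(n,np.linalg.norm(h-f).round(1), np.dot(h[:2]-f[:2],[-.125,-.992]).round(1))
```

```text
627.726
top0 [-11.2, 2.8, 79.4, 93.3]
t12 [-12.0, 3.3, 23.1, 36.7, 48.0, 59.5, 78.9, 93.8]
t15 [2.5, 9.4, 79.0, 93.5]
t17 [2.6, 13.0, 72.8, 86.6]
t18 [3.7, 13.6, 69.6, 83.4]
w14 82.5 79.0
w15 88.3 85.1
w16 91.2 88.1
```

Request:
carry_out([
  [[0,0.001,0.0005],[-0.001,0,0],0.4],
  [[0,0,0],[0,0,0],0.3],
  [[0,0,0],[0,0,0],0.2],
  [[0,0,0],[0,0,0],0.17],
  [[0,0,0],[0,0,0],0.17],
  [[0,0,0],[0,0,0],0.17],
])

```text
time: 22.85
tool_pos: [476.0, -107.7, 45.9]
tcp_rot: [-179.9, 0.0, -7.2]
ft_force: [1.0, 3.1, 0.5]
finger_gap: 71.3
```

```bash
python3 go.py 476.5 -109 47 -7.2;python3 look.py wrist w19
```

```text
[ 476.  -107.7   45.9] [-1.7991e+02  2.0000e-02 -7.1700e+00] 71.3 [1.  3.1 0.5] 22.85
[0.0006, 0.0012, -0.0011] [-0.0015, 0.0004, 0.0005]
[ 476.1 -107.7   45.9] [-1.7991e+02  2.0000e-02 -7.1700e+00] 22.9
```

View pics/w19.png

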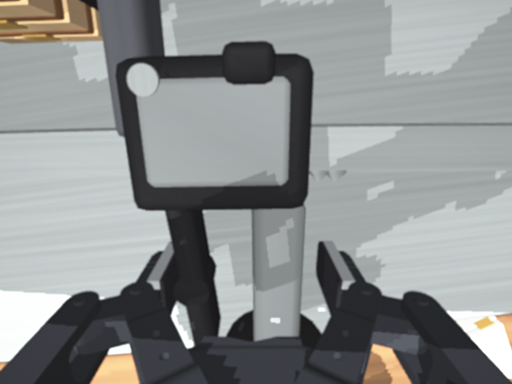

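Request:
carry_out([
  [[0,0.001,-0.001],[-0.001,0,0],0.25],
  [[0,0,0],[0,0,0],0.32],
  [[0,0,0],[0,0,0],0.38],
  [[0,0,0],[0,0,0],0.42],
  [[0,0,0],[0,0,0],0.45],
  [[0,0,0],[0,0,0],0.45],
])

```text
time: 23.5
tool_pos: [476.7, -107.7, 48.3]
tcp_rot: [-179.9, -0.0, -7.1]
ft_force: [-0.0, 4.7, 2.3]
finger_gap: 47.0
```

```bash
cat > prof.py <<'E'
import sys
from h import *
def prof(name,x0,z=96):
    s=pickle.load(open(name+".pkl","rb")); g=cv2.GaussianBlur(s["image"],(0,0),.5).mean(2).astype(np.float32)
    Y=np.array([.125,.992]); X=np.array([.992,-.125])
    t=np.arange(-30,125,.5); acc=0
    for dx in np.arange(x0-10,x0+11,2.):
        P=np.c_[np.outer(t,Y)+X*dx,np.full(len(t),z)]; uv=proj(s,P).astype(np.float32)
        acc=acc+cv2.remap(g,uv[:,0].reshape(-1,1),uv[:,1].reshape(-1,1),1).ravel()
    return t,acc/11
for n in sys.argv[1:]:
    t,p=prof(n,635.7)
    th=58; c=np.where(np.diff((p<th).astype(int))!=0)[0]
    print(n,[round(float(t[i]+(th-p[i])/(p[i+1]-p[i])*.5),1) for i in c]); print(p[60:220:4].round().astype(int).tolist())
E
python3 go.py 476.5 -109 47 -7.2; python3 look.py top t20; python3 prof.py t17 t18 t20;python3 -c "
from h import *
s=pickle.load(open('t20.pkl','rb')); crop(s,240,150,310,220,9,'pics/t20c.png')"
```

```text
[ 476.7 -107.7   48.3] [-1.7987e+02 -5.0000e-02 -7.1400e+00] 47.0 [-0.   4.7  2.3] 23.5
[-0.0, 0.0013, 0.0013] [-0.0022, -0.0008, 0.001]
[ 476.8 -107.7   48.3] [-1.7988e+02 -6.0000e-02 -7.1400e+00] 23.55
t17 [2.6, 13.0, 72.8, 86.6]
[95, 65, 45, 33, 29, 34, 48, 68, 81, 87, 86, 84, 83, 83, 82, 81, 81, 81, 82, 84, 87, 89, 91, 92, 93, 93, 92, 91, 90, 90, 92, 95, 101, 105, 100, 87, 67, 47, 37, 34]
t18 [3.7, 13.6, 69.6, 83.4]
[109, 79, 55, 39, 33, 36, 45, 62, 77, 85, 86, 85, 84, 83, 82, 82, 81, 81, 82, 85, 87, 89, 90, 92, 92, 92, 92, 91, 91, 91, 92, 95, 95, 88, 73, 55, 41, 34, 31, 29]
t20 [2.5, 13.7, 65.9, 80.7]
[94, 64, 44, 34, 30, 32, 42, 61, 77, 86, 87, 85, 83, 82, 82, 81, 80, 80, 82, 84, 87, 89, 90, 92, 92, 93, 92, 92, 91, 90, 89, 83, 72, 57, 44, 36, 33, 31, 31, 37]
```

View pics/t20c.png

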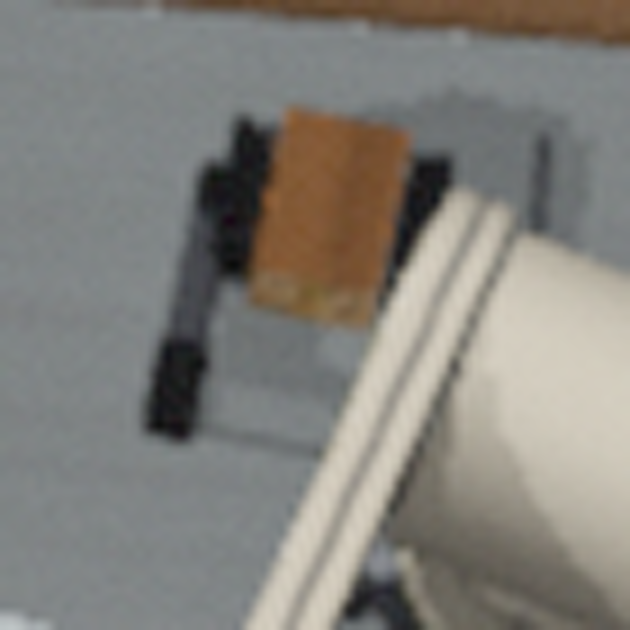

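Request:
carry_out([
  [[0,0.001,0.001],[-0.002,0,0],0.4],
  [[0,0,0],[0,0,0],0.35],
  [[0,0,0],[0,0,0],0.35],
  [[0,0,0],[0,0,0],0.4],
  [[0,0,0],[0,0,0],0.45],
  [[0,0,0],[0,0,0],0.45],
])

```text
time: 24.15
tool_pos: [476.7, -108.6, 47.4]
tcp_rot: [-180.0, -0.1, -7.2]
ft_force: [-0.3, 3.4, 0.7]
finger_gap: 47.0
```

```bash
python3 go.py 476.5 -109 47 -7.2; python3 look.py top t21; python3 prof.py t20 t21
```

```text
[ 476.7 -108.6   47.4] [-1.7995e+02 -5.0000e-02 -7.1600e+00] 47.0 [-0.3  3.4  0.7] 24.15
[-0.0002, 0.0005, 0.0004] [-0.0008, -0.0009, 0.0007]
[ 476.7 -108.6   47.4] [-1.7996e+02 -5.0000e-02 -7.1600e+00] 24.2
t20 [2.5, 13.7, 65.9, 80.7]
[94, 64, 44, 34, 30, 32, 42, 61, 77, 86, 87, 85, 83, 82, 82, 81, 80, 80, 82, 84, 87, 89, 90, 92, 92, 93, 92, 92, 91, 90, 89, 83, 72, 57, 44, 36, 33, 31, 31, 37]
t21 [2.1, 13.9, 65.5, 80.1]
[90, 59, 40, 32, 31, 34, 43, 59, 75, 83, 86, 85, 84, 82, 81, 81, 81, 81, 82, 84, 87, 90, 90, 91, 91, 92, 92, 91, 91, 91, 89, 83, 70, 54, 40, 34, 32, 30, 30, 38]
```

Request:
carry_out([
  [[0,0,0],[0,0,0],0.3],
  [[0,0,0],[0,0,0],0.1],
  [[0,0,0],[0,0,0],0],
  [[0,0,0],[0,0,0],0],
  [[0,0,-0.02],[0,0,0],0],
  [[0,0,-0.04],[0,0,0],0],
  [[0,0,-0.04],[0,0,0],0],
  [[0.02,-0.01,-0.03],[0,0,0],0],
  [[0.03,-0.02,0],[0,0,0],0],
  [[0.02,-0.02,0],[0,0,0],0],
  [[0,0,0],[0,0,0],0],
])

```text
time: 25.3
tool_pos: [553.5, -69.4, 181.7]
tcp_rot: [179.8, -0.0, -7.4]
ft_force: [-0.4, -0.7, -1.3]
finger_gap: 85.7
```

```bash
python3 look.py wrist w22
```

```text
[552.3 -70.2 181.3] [ 1.798e+02  5.000e-02 -7.390e+00] 25.35
```

View pics/w22.png

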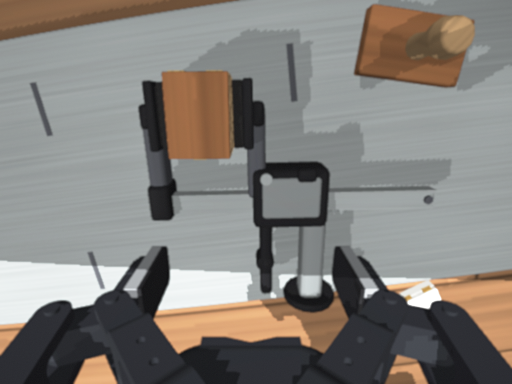

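Run:
```python
from h import *
s=pickle.load(open("w22.pkl","rb")); crop(s,130,55,280,175,5.3,"pics/w22c.png")
```

```text
(no output)
```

View pics/w22c.png

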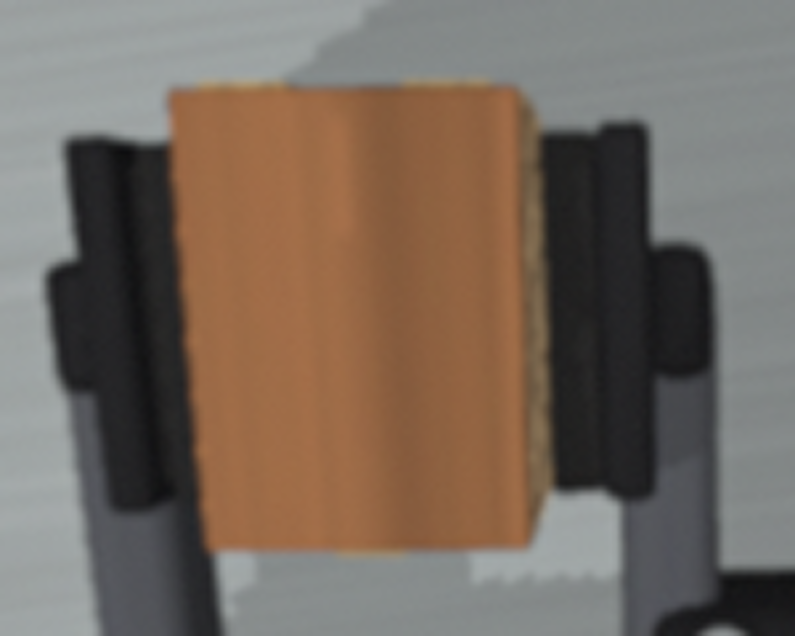

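Run:
```python
from h import *
s=pickle.load(open("w10.pkl","rb")); crop(s,150,20,290,190,4.2,"pics/w10c.png")
```

```text
(no output)
```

View pics/w10c.png

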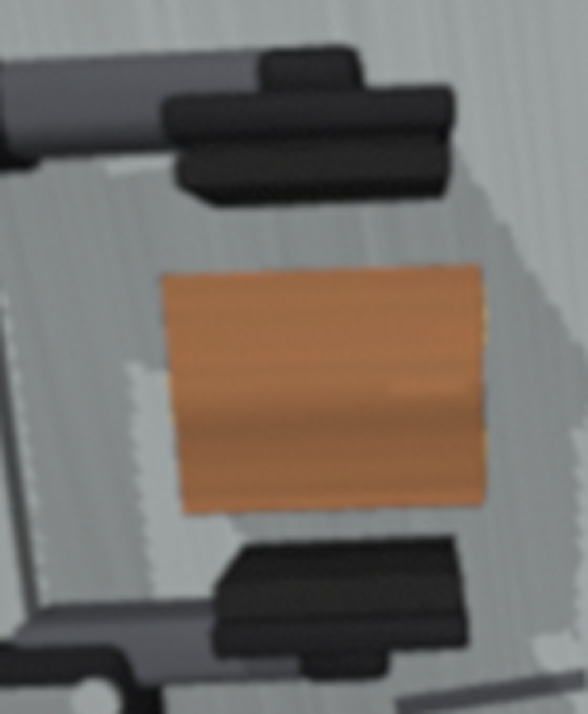

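Run:
```python
from h import *
Y=np.array([.125,.992])
def m(n,off,k,pts,z):
    s=pickle.load(open(n+".pkl","rb")); w=plane(s,np.array(pts,float)/k+off,z)[:,:2]; return (w@Y).round(1), w.round(1).tolist()
for z in (96,98):
    a,_=m("w10",[150,20],4.2,[(310,136),(345,617)],z); b,_=m("w22",[130,55],5.3,[(137,300),(603,300)],z)
    print("groove",z,a,a[0]-a[1],b,b[0]-b[1])
print("outer plates z98",m("w10",[150,20],4.2,[(310,92),(345,652)],98),m("w22",[130,55],5.3,[(88,300),(650,300)],98))
print("box near edge z105",m("w22",[130,55],5.3,[(522,300),(190,300)],105),"near pad z96",m("w22",[130,55],5.3,[(548,300)],96))
s=pickle.load(open("w22.pkl","rb"));print(ray(s,[(250,190)])[0], ray(s,[(250,190)])[0]@np.r_[Y,0])
g=s["image"].astype(int).mean(2); 
for r in (105,112,120): print(g[r,140:260].round().astype(int).tolist())
```

```text
groove 96 [86.6 -4.9] 91.5 [73.4  4.9] 68.5
groove 98 [86.4 -4.4] 90.80000000000001 [72.8  4.8] 68.0
outer plates z98 (array([ 93.7, -11.8]), [[633.3, 14.6], [621.4, -90.2]]) (array([80., -2.]), [[634.5, 0.7], [623.8, -80.6]])
box near edge z105 (array([16.1, 63. ]), [[626.4, -62.7], [632.6, -16.2]]) near pad z96 (array([13.]), [[625.6, -65.8]])
[634.60530098 -79.68659817 325.74632235] 0.27655724051998926
[82, 60, 45, 40, 32, 33, 35, 37, 37, 38, 38, 34, 31, 24, 23, 20, 24, 31, 36, 38, 39, 39, 39, 55, 82, 105, 110, 110, 111, 112, 112, 114, 112, 111, 111, 112, 112, 113, 113, 113, 114, 113, 113, 114, 113, 115, 115, 114, 112, 112, 111, 111, 114, 112, 110, 110, 108, 106, 104, 102, 100, 98, 97, 97, 96, 96, 96, 97, 98, 100, 101, 101, 102, 102, 102, 103, 104, 104, 104, 104, 102, 100, 101, 103, 107, 111, 111, 104, 90, 94, 97, 93, 76, 52, 34, 32, 33, 31, 33, 34, 33, 35, 31, 32, 35, 36, 37, 37, 37, 37, 36, 31, 26, 25, 28, 30, 32, 33, 33, 34]
[37, 34, 38, 38, 38, 37, 35, 36, 38, 38, 37, 38, 34, 30, 25, 22, 24, 28, 33, 38, 39, 38, 38, 45, 67, 92, 107, 110, 111, 111, 112, 112, 113, 112, 112, 111, 
[... 217 characters left out ...]
100, 101, 103, 106, 111, 112, 108, 94, 86, 93, 101, 87, 56, 34, 33, 34, 32, 32, 31, 33, 33, 30, 32, 34, 36, 36, 39, 37, 38, 37, 32, 28, 24, 29, 29, 30, 32, 33, 33]
[87, 42, 36, 38, 37, 36, 33, 36, 38, 36, 38, 38, 35, 34, 31, 25, 22, 22, 28, 33, 36, 39, 39, 39, 57, 87, 105, 111, 111, 111, 111, 112, 113, 113, 111, 111, 111, 112, 112, 113, 113, 114, 113, 113, 114, 115, 114, 115, 114, 112, 111, 112, 114, 113, 112, 110, 110, 109, 106, 104, 103, 100, 98, 97, 96, 95, 96, 97, 98, 100, 100, 101, 101, 101, 102, 103, 104, 104, 103, 105, 103, 102, 100, 103, 105, 110, 112, 110, 97, 91, 94, 101, 96, 65, 37, 32, 32, 33, 37, 38, 40, 38, 33, 29, 31, 37, 37, 37, 38, 36, 36, 32, 28, 26, 27, 29, 32, 31, 30, 29]
```

```bash
python3 go.py 477 -103 170 -7.2
python3 - <<'E'
from h import *
s=pickle.load(open("w22.pkl","rb"));Y=np.array([.125,.992])
w=plane(s,[(258,250),(325,240),(322,270)],86)[:,:2]; print(w.round(1).tolist(),w@Y)
E
```

```text
[552.3 -70.2 181.3] [ 1.798e+02  5.000e-02 -7.390e+00] 85.3 [-1.  -0.8 -0. ] 25.35
[-0.0704, 0.0422, 0.0115] [0.0034, 0.0009, -0.0034]
[[496.6, -69.9], [499.0, -133.7], [466.4, -129.4]] [ -7.25525906 -70.29104458 -70.10398416]
```

Request:
carry_out([
  [[-0.035,0.02,0],[0.003,0.001,-0.003],0],
  [[-0.035,0.019,0],[0,0,0],0],
  [[0,0,0],[0,0,0],0],
  [[0,0,0],[0,0,0],0],
])

```text
time: 25.75
tool_pos: [471.9, -102.0, 177.2]
tcp_rot: [179.9, 0.5, -7.2]
ft_force: [0.1, 0.2, 0.7]
finger_gap: 85.7
```

```bash
python3 go.py 477 -102 100 -7.2
```

```text
[ 471.9 -102.   177.2] [179.91   0.46  -7.19] 85.7 [0.1 0.2 0.7] 25.75
[0.0057, -0.0007, 0.0772] [0.0015, 0.008, 0.0002]
```

Request:
carry_out([
  [[0.005,0,0.02],[0.001,0.008,0],0],
  [[0,0,0.03],[0,0,0],0],
  [[0,0,0.02],[0,0,0],0],
  [[0,0,0],[0,0,0],0],
])

```text
time: 26.15
tool_pos: [478.5, -104.3, 106.9]
tcp_rot: [179.9, -0.3, -7.3]
ft_force: [-0.9, 1.0, -1.2]
finger_gap: 85.5
```

```bash
python3 go.py 477 -102 47 -7.2
```

```text
[ 478.5 -104.3  106.9] [179.87  -0.26  -7.27] 85.5 [-0.9  1.  -1.2] 26.15
[-0.002, -0.0022, 0.0598] [0.0022, -0.0046, -0.0013]
```

Request:
carry_out([
  [[-0.002,-0.003,0.008],[0.002,-0.004,-0.001],0],
  [[0,0,0.015],[0,0,0],0],
  [[0,0,0.015],[0,0,0],0],
  [[0,0,0],[0,0,0],0],
])

```text
time: 26.55
tool_pos: [479.1, -101.3, 69.1]
tcp_rot: [180.0, -0.2, -7.2]
ft_force: [0.1, 0.1, -0.8]
finger_gap: 85.3
```

```bash
python3 go.py 477 -102 47 -7.2
```

```text
[ 479.1 -101.3   69.1] [179.95  -0.22  -7.18] 85.3 [ 0.1  0.1 -0.8] 26.55
[-0.0021, 0.0009, 0.0221] [0.0009, -0.0039, 0.0003]
```

Request:
carry_out([
  [[-0.002,0,0.01],[0,-0.004,0],0],
  [[-0.001,0,0.01],[0,0,0],0],
  [[0,0,0],[0,0,0],0],
])

```text
time: 26.85
tool_pos: [477.0, -101.2, 48.7]
tcp_rot: [179.9, -0.1, -7.2]
ft_force: [0.2, 0.4, -0.6]
finger_gap: 85.7
```

```bash
python3 go.py 477 -108.5 47.5 -7.2
```

```text
[ 477.  -101.2   48.7] [ 1.7992e+02 -9.0000e-02 -7.1700e+00] 85.7 [ 0.2  0.4 -0.6] 26.85
[0.0009, 0.0073, 0.0013] [0.0013, -0.0017, 0.0005]
```

Request:
carry_out([
  [[0.0,0.002,0.001],[0.001,-0.001,0],0.1],
  [[0,0.001,0],[0,0,0],0.2],
  [[0,0,0],[0,0,0],0.25],
  [[0,0,0],[0,0,0],0.3],
  [[0,0,0],[0,0,0],0.34],
  [[0,0,0],[0,0,0],0.365],
  [[0,0,0],[0,0,0],0.365],
])

```text
time: 27.55
tool_pos: [477.5, -103.4, 49.8]
tcp_rot: [-179.9, -0.1, -7.1]
ft_force: [0.2, 1.9, -1.2]
finger_gap: 54.3
```

```bash
python3 go.py 477 -103.5 47.5 -7.2; python3 look.py top t23; python3 prof.py t21 t23; python3 look.py wrist w23
```

```text
[ 477.5 -103.4   49.8] [-1.7989e+02 -1.0000e-01 -7.1500e+00] 54.3 [ 0.2  1.9 -1.2] 27.55
[-0.0005, 0.0002, 0.0023] [-0.0019, -0.0018, 0.0009]
[ 477.6 -103.4   49.8] [-1.7989e+02 -1.1000e-01 -7.1500e+00] 27.6
t21 [2.1, 13.9, 65.5, 80.1]
[90, 59, 40, 32, 31, 34, 43, 59, 75, 83, 86, 85, 84, 82, 81, 81, 81, 81, 82, 84, 87, 90, 90, 91, 91, 92, 92, 91, 91, 91, 89, 83, 70, 54, 40, 34, 32, 30, 30, 38]
t23 [9.1, 14.9, 64.8, 78.3]
[145, 136, 118, 95, 70, 51, 44, 51, 67, 78, 83, 84, 83, 82, 82, 81, 80, 81, 83, 86, 89, 90, 91, 91, 92, 92, 92, 92, 92, 90, 87, 78, 64, 48, 38, 33, 31, 33, 38, 55]
[ 477.5 -103.4   49.8] [-1.7989e+02 -1.0000e-01 -7.1500e+00] 27.65
```

View pics/w23.png

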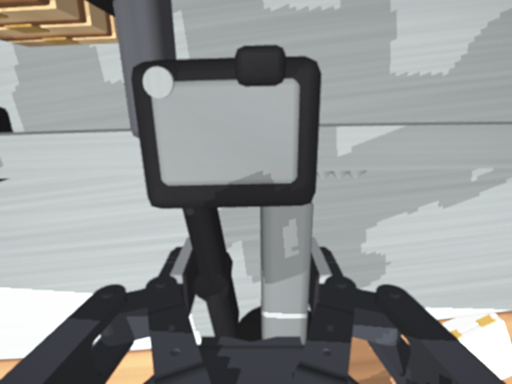

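Request:
carry_out([
  [[0,0,0.001],[-0.001,-0.001,0],0.2],
  [[0,0,0.001],[0,0,0],0.1],
  [[0,0,0],[0,0,0],0.03],
  [[0,0,0],[0,0,0],0.03],
  [[0,0,0],[0,0,0],0.03],
])

```text
time: 28.15
tool_pos: [478.0, -103.7, 47.6]
tcp_rot: [-180.0, -0.1, -7.2]
ft_force: [0.1, 0.3, -0.5]
finger_gap: 83.0
```

```bash
python3 go.py 477 -105 47.5 -7.2; python3 look.py top t24; python3 prof.py t24; python3 look.py wrist w24
```

```text
[ 478.  -103.7   47.6] [-1.7998e+02 -1.0000e-01 -7.1700e+00] 83.0 [ 0.1  0.3 -0.5] 28.15
[-0.0008, 0.0014, 0.0001] [-0.0004, -0.0017, 0.0006]
[ 478.  -103.7   47.6] [-1.7998e+02 -1.0000e-01 -7.1700e+00] 28.2
t24 [9.8, 14.9, 64.4, 78.3]
[145, 139, 125, 106, 80, 56, 44, 51, 67, 79, 84, 84, 83, 83, 83, 82, 81, 81, 83, 85, 88, 90, 91, 91, 92, 93, 92, 92, 91, 89, 84, 74, 61, 47, 37, 32, 31, 33, 38, 55]
[ 478.  -103.7   47.6] [-1.7998e+02 -1.0000e-01 -7.1700e+00] 28.25
```

View pics/w24.png

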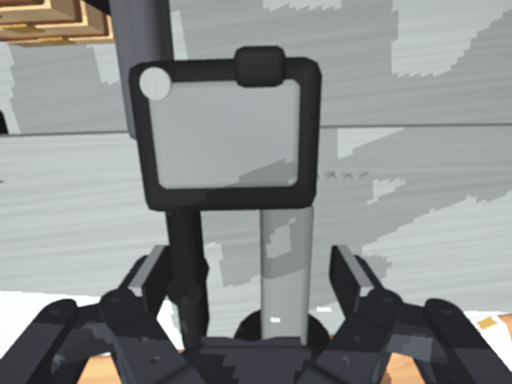

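Request:
carry_out([
  [[-0.001,0.001,0],[0,-0.001,0],0.1],
  [[0,0,0],[0,0,0],0.2],
  [[0,0,0],[0,0,0],0.25],
  [[0,0,0],[0,0,0],0.3],
  [[0,0,0],[0,0,0],0.335],
  [[0,0,0],[0,0,0],0.335],
  [[0,0,0],[0,0,0],0.335],
])

```text
time: 28.95
tool_pos: [478.1, -102.0, 49.7]
tcp_rot: [-179.7, -0.2, -7.2]
ft_force: [1.1, 1.0, 0.6]
finger_gap: 57.4
```

```bash
python3 go.py 477 -105 47.5 -7.2; python3 look.py top t25; python3 prof.py t25; python3 look.py wrist w25; python3 -c "
from bench import r
print(r.sense()['joint_efforts'].round(2))"
```

```text
[ 478.1 -102.    49.7] [-1.797e+02 -1.600e-01 -7.150e+00] 57.4 [1.1 1.  0.6] 28.95
[-0.0008, 0.0031, 0.0022] [-0.0053, -0.0027, 0.0008]
[ 478.2 -102.    49.7] [-1.7969e+02 -1.6000e-01 -7.1500e+00] 29.0
t25 [9.5, 14.8, 64.5, 75.4]
[146, 141, 126, 104, 76, 54, 45, 52, 67, 78, 83, 83, 83, 82, 82, 81, 80, 80, 82, 85, 88, 90, 91, 92, 92, 92, 92, 92, 91, 90, 86, 76, 62, 47, 36, 31, 32, 44, 64, 84]
[ 478.2 -102.    49.7] [-1.797e+02 -1.600e-01 -7.150e+00] 29.05
[-1.900e-01 -4.402e+01 -4.396e+01 -2.000e-01  0.000e+00 -2.000e-02]
```

View pics/w25.png

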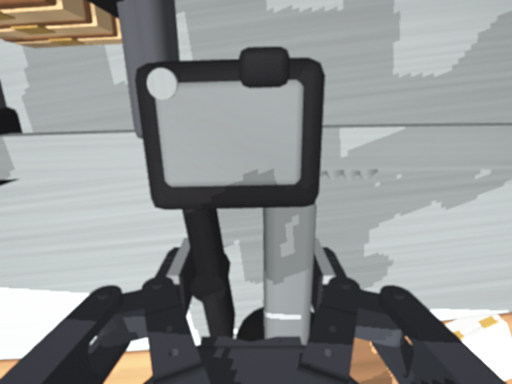

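Request:
carry_out([
  [[0,0.001,0],[-0.003,-0.002,0],0.345],
  [[0,0,0],[0,0,0],0.355],
  [[0,0,0],[0,0,0],0.365],
  [[0,0,0],[0,0,0],0.37],
  [[0,0,0],[0,0,0],0.37],
])

```text
time: 29.55
tool_pos: [478.0, -103.4, 50.3]
tcp_rot: [-179.9, -0.0, -7.2]
ft_force: [-1.6, -0.9, 2.9]
finger_gap: 53.9
```

```bash
python3 go.py 477 -105 47.5 -7.2; python3 look.py top t26; python3 prof.py t26; python3 look.py scene s26; python3 -c "
from h import *
s=pickle.load(open('t26.pkl','rb')); crop(s,240,150,310,220,8,'pics/t26c.png'); c=ray(s,[(256,190)])[0]; print(c)
s=pickle.load(open('s26.pkl','rb')); crop(s,200,180,310,260,7,'pics/s26c.png')"
```

```text
[ 478.  -103.4   50.3] [-1.7989e+02 -2.0000e-02 -7.1900e+00] 53.9 [-1.6 -0.9  2.9] 29.55
[-0.0008, 0.0017, 0.0028] [-0.002, -0.0003, 0.0002]
[ 478.  -103.4   50.3] [-1.7989e+02 -2.0000e-02 -7.1800e+00] 29.6
t26 [10.4, 14.8, 64.2, 74.7]
[153, 147, 133, 111, 84, 61, 50, 53, 67, 78, 83, 84, 84, 83, 82, 81, 80, 80, 83, 86, 88, 90, 91, 92, 92, 92, 92, 92, 91, 90, 85, 75, 59, 43, 33, 30, 36, 51, 72, 91]
[ 478.  -103.4   50.3] [-1.7989e+02 -2.0000e-02 -7.1800e+00] 29.65
[ 295.1141777   -10.63382249 1289.93414252]
```

View pics/t26c.png

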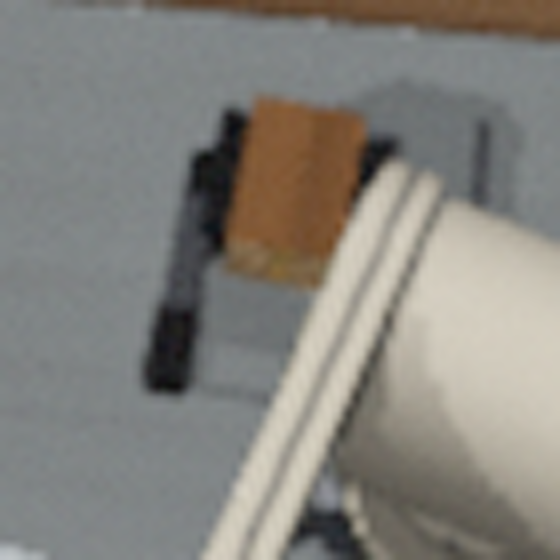

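View pics/s26c.png

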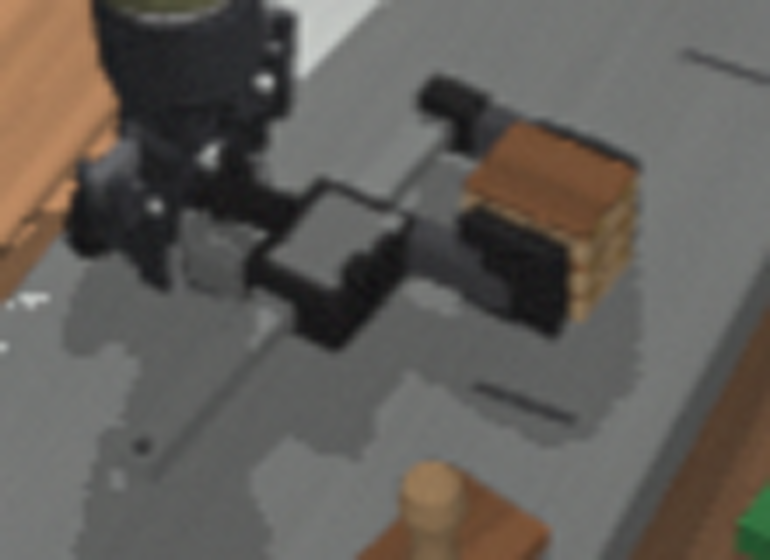

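Request:
carry_out([
  [[0,0,0],[0,0,0],0.378],
  [[0,0,0],[0,0,0],0.385],
  [[0,0,0],[0,0,0],0.385],
  [[0,0,0],[0,0,0],0.385],
])

```text
time: 30.05
tool_pos: [478.0, -104.0, 50.5]
tcp_rot: [-179.9, -0.0, -7.2]
ft_force: [-1.9, -1.2, 4.0]
finger_gap: 52.8
```

```bash
python3 go.py 477 -105 47.5 -7.2; python3 look.py top t27; python3 prof.py t27; python3 look.py wrist w27
```

```text
[ 478.  -104.    50.5] [-1.7993e+02 -3.0000e-02 -7.2100e+00] 52.8 [-1.9 -1.2  4. ] 30.05
[-0.0009, 0.0012, 0.003] [-0.0012, -0.0005, -0.0001]
[ 478.  -104.    50.5] [-1.7993e+02 -2.0000e-02 -7.2100e+00] 30.1
t27 [9.7, 14.8, 64.6, 74.2]
[153, 147, 133, 109, 79, 56, 46, 52, 67, 78, 84, 84, 83, 83, 82, 81, 80, 81, 82, 84, 87, 89, 90, 91, 92, 92, 92, 91, 91, 90, 87, 78, 63, 45, 34, 32, 38, 56, 77, 94]
[ 478.  -104.    50.5] [-1.7993e+02 -2.0000e-02 -7.2100e+00] 30.15
```

View pics/w27.png

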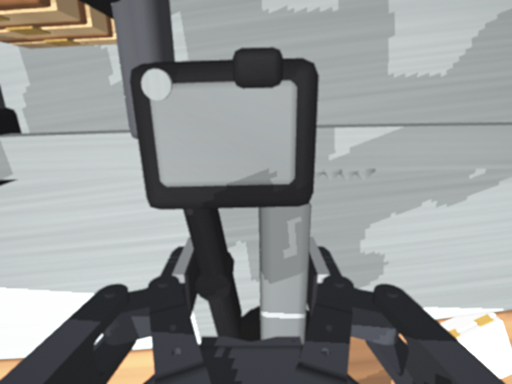

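View pics/t27.png

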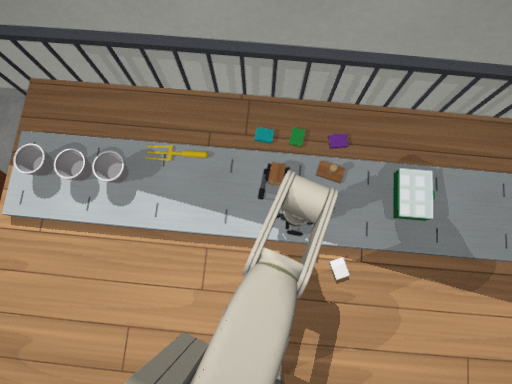

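```bash
python3 -c "
from bench import r
print(r.hand_in()); s=r.sense(); print(s['time'],s['finger_gap'],s['ft_force'])"
```

```text
the job is handed in; nothing more can be done
None
the job is handed in; nothing more can be done
```

The job is handed in at about 30 s. The two loose boxes are stacked on the one between the jaws, and the clamp pinches all three. I gripped each box across its 64 mm length and set both down within about 1 mm of the box below. The trigger was pumped from its own handle only, with no hand push on the jaw. It took eight squeezes, some of them only partial, and the trigger is still held at a finger gap of 52.8 mm.

- **Stack:** in the last pictures the column is upright and flush between both pads. I saw no sign that the tamper, fork, pots, caddy or look-alike boxes had moved.
- **Pinch:** I could only estimate it, and my two estimates disagree. Counting how far the jaw advanced gives about 2.7 mm of pad compression. The pad's apparent thickness from above gives about 4 mm. Both lie within your 1 to 6 mm and well below the 7 mm crush limit.
- **Force:** the last wrist force reading was under 5 N.
- **Misjudged pumping:** the middle squeezes gave only about 4 to 5 mm each, because I did not open the fingers wide enough for the trigger to spring right back. One short re-squeeze moved the jaw almost nothing. I lifted off once to re-measure the opening before the last two squeezes.

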